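# Roll a chromatography column into its V-cradle

## Task

Load the steel chromatography column into its bench cradle without picking it up, because jolts crack its packing: with the fingertips, gently roll it along the bench and up the cradle's ramp until it drops into the V, then push it lengthwise until its end is fully home against the blue end stop, and last swing the gate with the red pin fully shut behind its other end. Do not lift or throw the column, and leave the beaker, bottle, petri dish and cap where they stand.

Things in the scene. Friction and masses are not known exactly. Their poses are not given: they have to be found in the camera images.
- column: The column to load: 18 mm steel tube with a white label between two round blue end fittings, each 34 mm in diameter and 24 mm long, on which it rolls easily; 140 mm long, flat ends, about 0.38 kg. Starts up to 7 degrees out of line with the V and 18 to 34 mm farther from the stop than its home. Origin: its middle, on its axis (17 mm up at first). y: along its length; x and z turn as it rolls.
- seat (a point): Where the column's middle must lie: its centre when its fittings rest in the V and one touches the stop, 25.5 mm above the bench. Frame of the cradle (fixed, grey, V lined black): x level, across the V, the roll-in direction from ramp to back rail; y along the V towards the stop; z up. The column's free end is then at y = -70 mm and its top 42.5 mm above the bench.
- lip (a point): Middle of the lip between ramp and V. In the seat frame's x: the ramp rises from the bench at -75 mm to 14.5 mm at -18 mm; the lip is flat to -13 mm; the 90-degree V falls to 1.5 mm above the bench at 0 and rises behind to the back rail, 29.5 mm high, from +28 to +50 mm. All run from y = -112 to +70 mm. A column in the V lies 6 mm lower than on the lip.
- stop_face (a point): The blue end stop's face at the seated column's axis, at y = +70 mm in the seat frame; the stop is 46 mm high, 12 mm thick, from x = -22 to +50 mm. The other end of the V is open. (On the ramp, the column rolls when pushed by its tube, between the fittings; pushed by the larger fittings with rubbery fingers it tends to stick and slide.)
- gate (a joint): Swing gate's angle, rad. 0: open, arm along the seat frame's -y over the back rail, clear of the V. Turns clockwise from above as the value grows; 1.571, its stop: shut, arm along -x across the column's free end, 2 mm behind it. Lowest -0.4; starts at -0.2 to 0.1; stays where left (about 1 N at the pin moves it). Steel arm 10 mm wide, 31.5 to 39.5 mm above the bench.
- gate_pin (a point): The gate's upright red pin, 9 mm in diameter, standing from 39.5 to 67 mm above the bench at the end of the gate's arm, 40 mm from the pivot; this point is on its axis, 53 mm above the bench. Push it round with a fingertip.
- gate_pivot (a point): The gate's vertical hinge axis on the back rail, at x = +38 mm, y = -77 mm in the seat frame; this point is 53 mm above the bench. The pivot's head reaches up to 44 mm.
- beaker: Clear beaker behind the cradle, 54 mm wide, 68 mm high; a bystander. Origin: centre of its underside.
- amber_bottle: Small brown bottle with a white cap behind the cradle, 41 mm wide, 70 mm high; a bystander. Origin: centre of its underside.
- petri_dish: Clear closed petri dish at the right front, 60 mm wide, 15 mm high; a bystander. Origin: centre of its underside.
- white_cap: White screw cap at the left front, 39 mm wide, 14 mm high; a bystander. Origin: centre of its underside.

How it is judged:
By the outcome, as a careful person would: the job done as asked, in the order asked, and still so for the second after the job is handed in, with the robot touching nothing.
It also fails if it takes over 54 s, if anything falls off the work surface, if the arm or the gripper's body presses on something with over 40 N, if the wrist force passes 120 N, or if a joint passes its speed limit or range.

## Robot

A 6-joint arm with a two-finger parallel gripper is mounted at the origin on a cart in front of the work surface, level with it; the furniture and walls round the work are solid. World frame = base frame: x ahead of the robot, y to its left, z up, the work surface at z = 0. Lengths are in m, angles in rad, forces in N, time in s.
With the tool pointing down it reaches from about 0.25 to 0.85 m from the base axis. Payload 12.5 kg.
Tool frame: the origin (TCP) lies midway between the tips of the shut fingers; the grasp point (between the pads) lies r.pinch_z behind it (r.pinch_z is the distance from the TCP to the grasp point, in m); z points along the fingers, y is the direction in which the jaws open and shut (so a half turn about z gives the same grasp; the last joint's range is limited). The gripper opens to 93 mm and grips with 3 to 60 N. Pads are 15 mm wide; open, the fingers measure 128 mm over their backs; the gripper's body (75 mm by 188 mm) begins 65 mm behind the grasp point.
Start: joints at [1.221, 0.351, 1.652, -0, 1.139, -0.085], TCP at [0.144, 0.531, 0.195] pointing down, gripper open.
Joint ranges: [-2.75, 2.75], [-0.79, 2.1], [0.01, 2.65], [-1.57, 4.71], [0.07, 3.14], [-2.87, 2.87]. Speed limits (rad/s): [2.22, 2.22, 2.79, 3.14, 3.14, 3.14].

## Interface

Orientations are given as a unit quaternion [x, y, z, w].
In Python, from workcell import r gives the robot as it stands.
- The arm moves only by the tool move_arm, never from a script. Its argument "rows" is a list of rows, each an object of numbers: "x", "y", "z": the shift along the tool's x, y, z in cm; "ax", "ay", "az": the turn, a rotation vector about the tool's x, y, z in degrees. In form: [{"x": .., "y": .., "z": .., "ax": .., "ay": .., "az": ..}, ...]. A call has 1 to 12 rows; each row shifts and turns the pose as measured when the row begins, along the tool's axes as they then stand; what a row does not reach is not made up. A row lasts 1/10 s, in which the tool goes at most 50 mm and 8.59 degrees, less where a joint would pass 70% of its speed; a pose out of reach is approached as far as the arm can. A call with a gripper value outside its range is refused whole. "grip" is the gripper command: -1 is fully open, 1 is shut, values between are in proportion, set as the call begins (left out, the last holds). The fingers move at their own pace and stop on an object; "grip_force" is the grip in N (left out, the last holds). Time passes only in rows, so rows that do not move let the fingers close. It gives the time, the measured TCP pose, the force and the opening at its end, in the units of the state.
- r.sense(): the state, without advancing time (a new reading comes with each control period).
- r.grab_frame(name): name is "scene" or "side" or "wrist"; returns the picture (400x640x3 uint8, red, green, blue); there is no depth.
- r.camera_info(name): a dict with "fx", "fy", "cx", "cy" (pixels), "pose" (4x4, takes a point from camera to world coordinates); the wrist camera has in their place "mount" (4x4, takes a point from camera to tool coordinates, whose origin is the TCP and whose axes are the flange's). Camera axes: x right, y up, looking along -z (the intrinsics and any distortion apply to the point x, -y, -z); pixel columns grow to the right and rows downward; lengths in m; the calibration is good to about 2 mm. The wrist camera is an equidistant fisheye: a pixel r from the principal point sees the ray r / f radians off the axis. A picture is of the moment at which its call begins: read the wrist's pose just before it. camera_info takes no time and is no camera call.
- r.sign_off(): hands the job in, once; it reports no verdict.
The state is a dict: "clock": time; "q": joint angles; "joint_velocities": joint speeds; "joint_efforts": joint torques, N m; "position": TCP position; "eef_rot": TCP orientation; "contact_force": force on the tool from outside, world axes, zero at the start; "ft_torque": the same for the moment, N m; "gripper_width": opening from 0.0 (shut) to 1.0 (fully open).
Only numpy, scipy, OpenCV 4.12 (cv2) and the standard library are available. Lean on these libraries where they do the work, as an engineer would, in place of code of your own. Each camera call takes 0.05 s, during which the arm holds its last target.

## Working session

There is one attempt and no reset: what is moved stays moved. The work goes in short steps, Python scripts to look and compute and a tool call to move; the robot and the scene stay as the last step left them, time stands still between calls to the robot, and variables do not carry over. Pictures are saved under pics/ and viewed, and the job is handed in when it is done.

Besides the shell and the picture viewer there is one more tool, called after ">>>" as a command line: name --argument value ..., lists and objects as JSON in quotes. move_arm: Moves the arm, as the interface text tells. Its arguments: {"type":"object","properties":{"rows":{"type":"array","items":{"type":"object","properties":{"x":{"type":"number"},"y":{"type":"number"},"z":{"type":"number"},"ax":{"type":"number"},"ay":{"type":"number"},"az":{"type":"number"}}}},"grip":{"type":"number"},"grip_force":{"type":"number"}},"required":["rows"]}

```bash
mkdir -p pics; ls; python3 - <<'E'
from workcell import r
import cv2,numpy as np
s=r.sense();print({k:np.round(v,3).tolist() for k,v in s.items()}, r.pinch_z)
for n in ["scene","side","wrist"]:
    im=r.grab_frame(n);cv2.imwrite(f"pics/{n}0.png",im[:,:,::-1])
    print(n,{k:np.round(v,4).tolist() for k,v in r.camera_info(n).items() if not isinstance(v,str)})
E
```

```text
pics
{'clock': 0.0, 'q': [1.221, 0.351, 1.652, -0.0, 1.139, -0.085], 'joint_velocities': [-0.001, 0.001, -0.0, -0.001, -0.002, -0.0], 'joint_efforts': [-0.001, -49.733, -28.526, 0.07, 0.026, -0.0], 'position': [0.144, 0.53, 0.195], 'eef_rot': [0.132, 0.991, -0.001, -0.0], 'contact_force': [-0.731, 0.938, 0.281], 'ft_torque': [0.017, 0.013, -0.013], 'gripper_width': 1.003} 0.0188
scene {'fx': 445.5556, 'fy': 445.5556, 'cx': 319.4996, 'cy': 193.3669, 'pose': [[-0.8234, 0.4662, -0.3236, 0.2595], [-0.5675, -0.6704, 0.4781, 0.2406], [0.0059, 0.5773, 0.8165, 0.8315], [0.0, 0.0, 0.0, 1.0]]}
side {'fx': 494.0106, 'fy': 494.0106, 'cx': 326.9346, 'cy': 201.8038, 'pose': [[-0.1219, 0.7919, -0.5984, -0.0857], [-0.9925, -0.0941, 0.0777, -0.0992], [0.0052, 0.6034, 0.7974, 0.9213], [0.0, 0.0, 0.0, 1.0]]}
wrist {'fx': 309.7069, 'fy': 309.7069, 'cx': 320.7053, 'cy': 194.5951, 'mount': [[0.0001, 0.9711, 0.2387, 0.0669], [1.0, 0.0001, -0.0009, -0.0002], [-0.0009, 0.2387, -0.9711, -0.1902], [0.0, 0.0, 0.0, 1.0]]}
```

View pics/scene0.png

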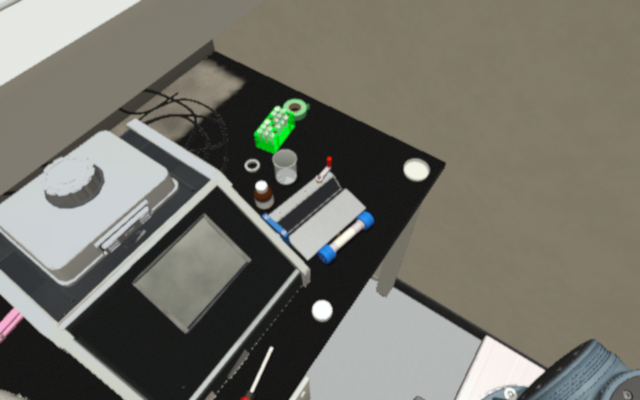

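View pics/side0.png

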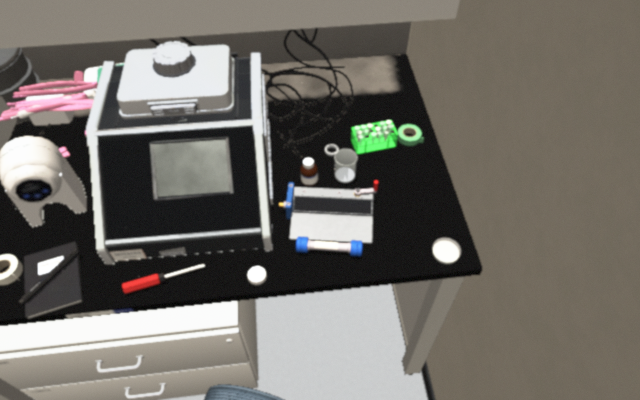

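View pics/wrist0.png

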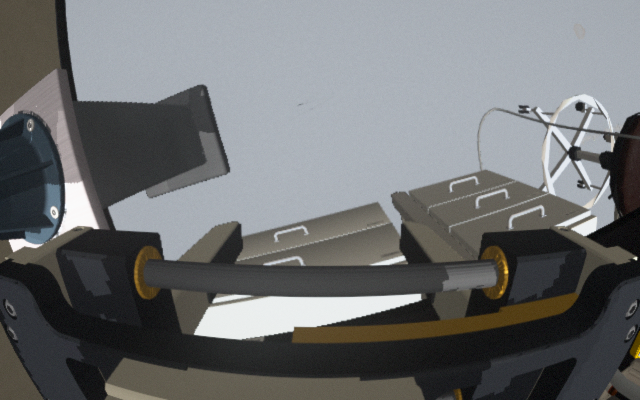

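The arm is clear of the scene. Scene: cradle ~(318,212), column (346,238). Side: cradle ~(332,215), column (329,246), red pin (376,185). I'll zoom in next.

```bash
cat > h.py <<'E'
import numpy as np,cv2
from workcell import r
def ray(n,u,v):
    c=r.camera_info(n);P=np.array(c["pose"])
    d=np.array([(u-c["cx"])/c["fx"],-(v-c["cy"])/c["fy"],-1.])
    return P[:3,3],P[:3,:3]@d
def at(n,u,v,z):
    o,d=ray(n,u,v);return o+d*(z-o[2])/d[2]
def proj(n,p):
    c=r.camera_info(n);P=np.array(c["pose"]);q=P[:3,:3].T@(np.array(p)-P[:3,3])
    return c["cx"]+c["fx"]*q[0]/-q[2],c["cy"]-c["fy"]*q[1]/-q[2]
def crop(n,im,u0,v0,w,h,s,name):
    cv2.imwrite(f"pics/{name}.png",cv2.resize(im[v0:v0+h,u0:u0+w,::-1],None,fx=s,fy=s,interpolation=cv2.INTER_CUBIC))
E
python3 - <<'E'
from h import *
a=cv2.imread("pics/scene0.png")[:,:,::-1];b=cv2.imread("pics/side0.png")[:,:,::-1]
crop("scene",a,240,145,150,125,5,"scz");crop("side",b,270,165,120,100,6,"sdz")
E
```

```text
(no output)
```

View pics/scz.png

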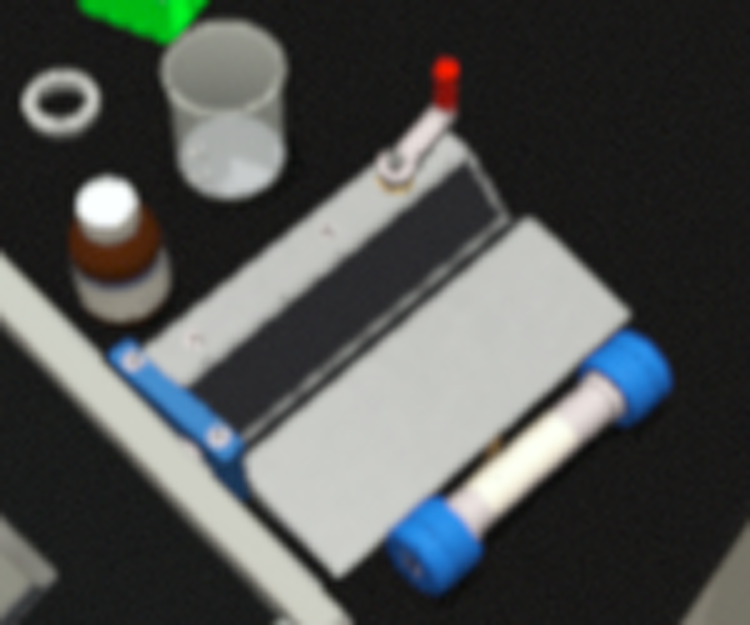

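View pics/sdz.png

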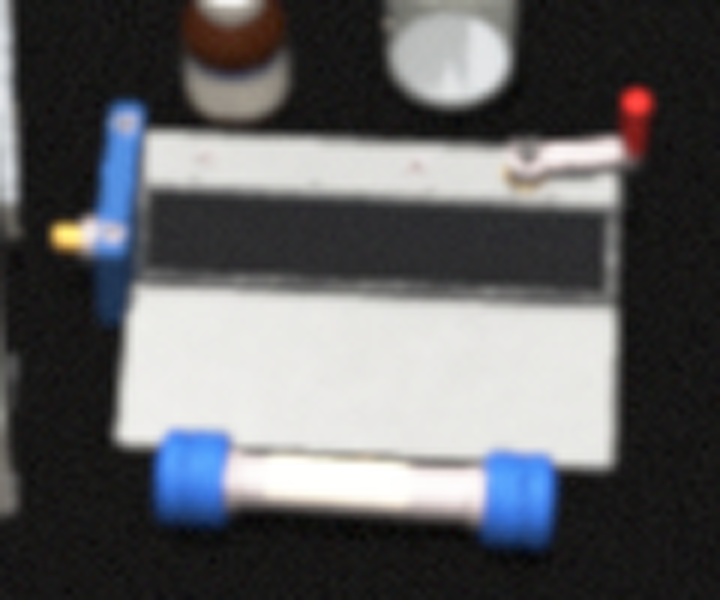

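```bash
cat > fit.py <<'E'
from h import *
from scipy.optimize import least_squares
S=lambda u,v:("side",270+(u+.5)/6-.5,165+(v+.5)/6-.5)
C=lambda u,v:("scene",240+(u+.5)/5-.5,145+(v+.5)/5-.5)
obs=[(S(113,443),(-75,70,0)),(S(613,468),(-75,-112,0)),(S(618,208),(28,-112,29.5)),(S(150,188),(28,70,29.5)),(S(617,303),(-18,-112,14.5)),(S(132,290),(-18,70,14.5)),
(C(338,577),(-75,70,0)),(C(630,314),(-75,-112,0)),(C(533,215),(-18,-112,14.5)),(C(188,387),(28,70,29.5))]
def T(p,q):
    x,y,a=p;c,s=np.cos(a),np.sin(a);q=np.array(q)/1000
    return np.array([x+c*q[0]-s*q[1],y+s*q[0]+c*q[1],q[2]])
def f(p):
    e=[]
    for k,q in obs: 
        e+=list(np.array(proj(k[0],T(p,q)))-k[1:])
    return e
if __name__=="__main__":
    g=at(*S(370,400),0);s=least_squares(f,[g[0],g[1],0],loss="soft_l1");p=s.x
    print("cradle",p,np.degrees(p[2]));print(np.round(np.reshape(f(p),(-1,2)),1).tolist())
    im={n:cv2.imread(f"pics/{n}0.png") for n in("side","scene")}
    def blobs(n,box):
        u0,v0,w,h=box;h_=cv2.cvtColor(im[n],cv2.COLOR_BGR2HSV);m=cv2.inRange(h_,(95,150,80),(125,255,255))
        mm=m*0;mm[v0:v0+h,u0:u0+w]=m[v0:v0+h,u0:u0+w]
        k,l,st,ce=cv2.connectedComponentsWithStats(mm);return [(int(st[i][4]),ce[i]) for i in range(1,k) if st[i][4]>30]
    A=blobs("side",(285,232,90,30));B=blobs("scene",(310,205,75,60));print(A,B)
    A.sort(key=lambda t:t[1][0]);B.sort(key=lambda t:t[1][0])
    pts=[]
    for a,b in zip(A,B):
        q1,q2=at("side",*a[1],.017),at("scene",*b[1],.017);print(np.round(q1,4),np.round(q2,4));pts.append((q1+q2)/2)
    m=(pts[0]+pts[1])/2;d=pts[0]-pts[1];R=np.array([[np.cos(p[2]),np.sin(p[2])],[-np.sin(p[2]),np.cos(p[2])]])
    print("col mid",m,"len",np.linalg.norm(d)," seatframe mm",R@(m[:2]-p[:2])*1000,"yaw rel",np.degrees(np.arctan2(*(R@d[:2])[::-1]))-90)
    # gate pin
    for n in im:
        h_=cv2.cvtColor(im[n],cv2.COLOR_BGR2HSV);mk=cv2.inRange(h_,(0,180,80),(6,255,255))|cv2.inRange(h_,(174,180,80),(180,255,255))
        u0,v0,w,h=(360,170,30,25) if n=="side" else (315,145,30,30)
        ys,xs=np.nonzero(mk[v0:v0+h,u0:u0+w]);q=at(n,xs.mean()+u0,ys.mean()+v0,.053)
        print("pin",n,xs.size,q,"seat",R@(q[:2]-p[:2])*1000)
    pv=T(p,(38,-77,53));print("pivot",pv)
E
python3 fit.py
```

```text
cradle [ 0.57603455 -0.17628122 -0.17473823] -10.01176314405111
[[1.1, 0.1], [0.1, -0.2], [0.2, -2.0], [-1.3, -2.2], [-0.1, 2.4], [0.1, 0.9], [0.4, -0.5], [-0.0, -0.0], [1.0, 1.4], [-4.1, 0.0]]
[(154, array([300.75974026, 244.51948052])), (156, array([356.41666667, 248.39102564]))] [(178, array([366.37078652, 218.6011236 ])), (214, array([326.53271028, 253.71495327]))]
[ 0.485  -0.1172  0.017 ] [ 0.4849 -0.1202  0.017 ]
[ 0.4612 -0.2347  0.017 ] [ 0.4617 -0.2392  0.017 ]
col mid [ 0.47320233 -0.17782841  0.017     ] len 0.12057913436939185  seatframe mm [-100.99731787  -19.40104287] yaw rel -1.2392238208433781
pin side 42 [ 0.60531592 -0.29999567  0.053     ] seat [  50.3432796  -116.73995682]
pin scene 45 [ 0.60302602 -0.30229212  0.053     ] seat [  48.48749428 -119.39953479]
pivot [ 0.60006941 -0.25871499  0.053     ]
```

```bash
python3 - <<'E'
from h import *
for n,u,v in [("side",100,257),("side",272,250),("side",470,270),("side",257,275),("side",447,250),("scene",416,170),("scene",322,311),("side",345,168),("side",309,177)]:
    print(n,u,v,[np.round(at(n,u,v,z),3)[:2].tolist() for z in (0,.1,.3)])
from scipy.spatial.transform import Rotation as R
print(R.from_quat(r.sense()["eef_rot"]).as_matrix().round(3))
E
```

```text
side 100 257 [[0.515, 0.314], [0.45, 0.269], [0.32, 0.179]]
side 272 250 [[0.489, -0.054], [0.427, -0.059], [0.302, -0.069]]
side 470 270 [[0.39, -0.468], [0.338, -0.428], [0.235, -0.348]]
side 257 275 [[0.432, -0.019], [0.375, -0.028], [0.263, -0.045]]
side 447 250 [[0.444, -0.433], [0.386, -0.397], [0.271, -0.324]]
scene 416 170 [[0.439, -0.433], [0.418, -0.352], [0.374, -0.19]]
scene 322 311 [[0.428, -0.021], [0.407, 0.011], [0.367, 0.074]]
side 345 168 [[0.704, -0.246], [0.618, -0.23], [0.447, -0.198]]
side 309 177 [[0.686, -0.155], [0.602, -0.149], [0.435, -0.137]]
[[-0.965  0.262 -0.   ]
 [ 0.262  0.965 -0.001]
 [ 0.    -0.001 -1.   ]]
```

>>> move_arm --rows '[{"x": -2.8, "y": -2.9, "z": -0.7}, {"x": -2.8, "y": -2.9, "z": -0.7}, {"x": -2.8, "y": -2.9, "z": -0.7}, {"x": -2.8, "y": -2.9, "z": -0.7}, {"x": -2.8, "y": -2.9, "z": -0.7}, {"x": -2.8, "y": -2.9, "z": -0.7}, {"x": -2.8, "y": -2.9, "z": -0.7}, {"x": -2.8, "y": -2.9, "z": -0.7}]' --grip 0.0

```text
$.rows[0]: bad value
```

>>> move_arm --rows '[{"x": -2.8, "y": -2.9, "z": -0.7, "ax": 0, "ay": 0, "az": 0}, {"x": -2.8, "y": -2.9, "z": -0.7, "ax": 0, "ay": 0, "az": 0}, {"x": -2.8, "y": -2.9, "z": -0.7, "ax": 0, "ay": 0, "az": 0}, {"x": -2.8, "y": -2.9, "z": -0.7, "ax": 0, "ay": 0, "az": 0}, {"x": -2.8, "y": -2.9, "z": -0.7, "ax": 0, "ay": 0, "az": 0}, {"x": -2.8, "y": -2.9, "z": -0.7, "ax": 0, "ay": 0, "az": 0}, {"x": -2.8, "y": -2.9, "z": -0.7, "ax": 0, "ay": 0, "az": 0}, {"x": -2.8, "y": -2.9, "z": -0.7, "ax": 0, "ay": 0, "az": 0}]' --grip 0.0

```text
clock: 0.95
position: [0.3015, 0.24, 0.2508]
eef_rot: [0.128, 0.992, -0.002, -0.001]
contact_force: [-0.0, 0.7, -0.8]
gripper_width: 0.507
```

>>> move_arm --rows '[{"x": -1.8, "y": -3.7, "z": 0, "ax": 0, "ay": 0, "az": 0}, {"x": -1.8, "y": -3.7, "z": 0, "ax": 0, "ay": 0, "az": 0}, {"x": -1.8, "y": -3.7, "z": 0, "ax": 0, "ay": 0, "az": 0}, {"x": -1.8, "y": -3.7, "z": 0, "ax": 0, "ay": 0, "az": 0}, {"x": -1.8, "y": -3.7, "z": 0, "ax": 0, "ay": 0, "az": 0}, {"x": -1.8, "y": -3.7, "z": 0, "ax": 0, "ay": 0, "az": 0}, {"x": -1.8, "y": -3.7, "z": 0, "ax": 0, "ay": 0, "az": 0}, {"x": -1.8, "y": -3.7, "z": 0, "ax": 0, "ay": 0, "az": 0}, {"x": -1.8, "y": -3.7, "z": 0, "ax": 0, "ay": 0, "az": 0}, {"x": -1.8, "y": -3.7, "z": 0, "ax": 0, "ay": 0, "az": 0}, {"x": 0, "y": 0, "z": 0, "ax": 0, "ay": 0, "az": -5}, {"x": 0, "y": 0, "z": 0, "ax": 0, "ay": 0, "az": 0}]'

```text
clock: 2.15
position: [0.3817, -0.185, 0.253]
eef_rot: [0.087, 0.996, -0.001, 0.001]
contact_force: [0.3, 0.8, -0.8]
gripper_width: 0.497
```

```bash
python3 - <<'E'
from h import *
s=r.sense();print(s["position"],s["eef_rot"],s["gripper_width"],np.round(s["q"],2))
im=r.grab_frame("wrist");cv2.imwrite("pics/w1.png",im[:,:,::-1])
E
```

```text
[ 0.38165278 -0.18500144  0.25295762] [ 0.08692916  0.99621265 -0.0014722   0.00122602] 0.49710009561284385 [-0.56  0.05  1.88 -0.    1.21 -1.96]
```

View pics/w1.png

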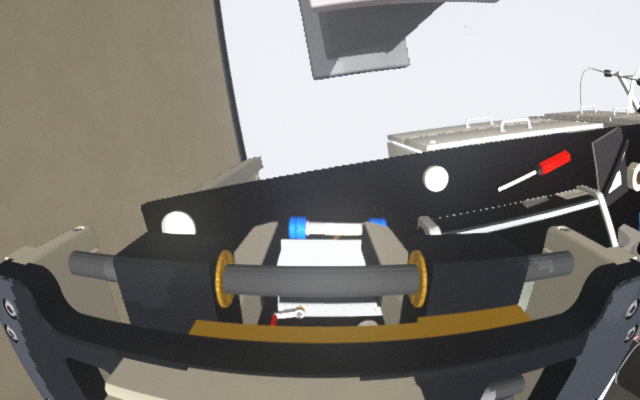

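>>> move_arm --rows '[{"x": -1.25, "y": 0.6, "z": 2, "ax": 0, "ay": 0, "az": 0}, {"x": -1.25, "y": 0.6, "z": 3, "ax": 0, "ay": 0, "az": 0}, {"x": -1.25, "y": 0.6, "z": 4, "ax": 0, "ay": 0, "az": 0}, {"x": -1.25, "y": 0.5, "z": 4, "ax": 0, "ay": 0, "az": 0}, {"x": 0, "y": 0, "z": 4, "ax": 0, "ay": 0, "az": 0}, {"x": 0, "y": 0, "z": 3, "ax": 0, "ay": 0, "az": 0}, {"x": 0, "y": 0, "z": 2, "ax": 0, "ay": 0, "az": 0}, {"x": 0, "y": 0, "z": 1, "ax": 0, "ay": 0, "az": 0}, {"x": 0, "y": 0, "z": 0, "ax": 0, "ay": 0, "az": 0}]' --grip 0.15

```text
clock: 3.1
position: [0.44, -0.1655, 0.0177]
eef_rot: [0.094, 0.996, -0.003, 0.004]
contact_force: [0.3, -0.6, -0.2]
gripper_width: 0.427
```

```bash
cat > look.py <<'E'
import sys
from h import *
s=r.sense();print(s["clock"],np.round(s["position"],4),np.round(s["eef_rot"],4),np.round(s["contact_force"],1),s["gripper_width"],np.round(s["q"],2))
t=sys.argv[1]
if "w" in sys.argv[2]:
    im=r.grab_frame("wrist");cv2.imwrite(f"pics/{t}w.png",im[:,:,::-1])
if "s" in sys.argv[2]:
    im=r.grab_frame("side");cv2.imwrite(f"pics/{t}sf.png",im[:,:,::-1]);crop("side",im,270,165,120,100,6,t+"s")
if "c" in sys.argv[2]:
    im=r.grab_frame("scene");cv2.imwrite(f"pics/{t}cf.png",im[:,:,::-1]);crop("scene",im,240,145,150,125,5,t+"c")
E
python3 look.py a wsc
```

```text
3.1 [ 0.44   -0.1655  0.0177] [ 0.094   0.9956 -0.0029  0.0044] [ 0.3 -0.6 -0.2] 0.42694930460283476 [-0.46  0.49  1.99 -0.    0.65 -1.84]
```

View pics/aw.png

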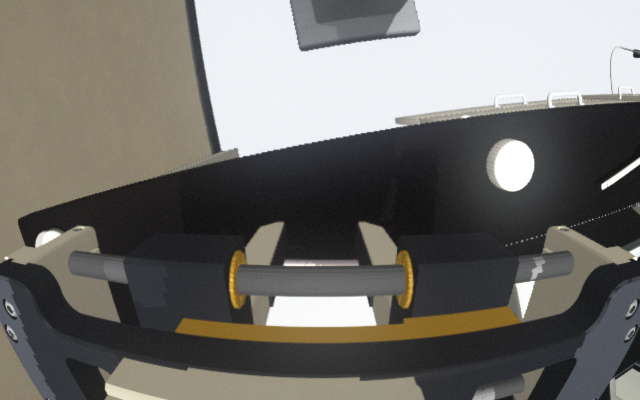

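View pics/as.png

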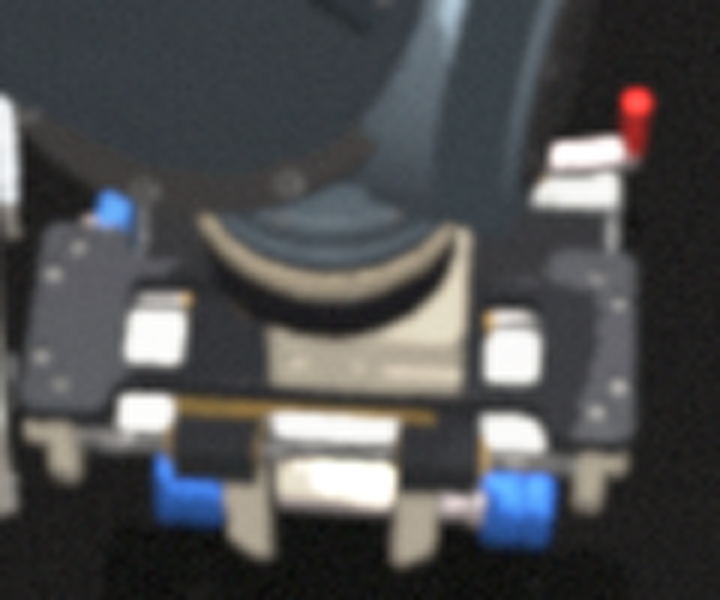

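View pics/ac.png

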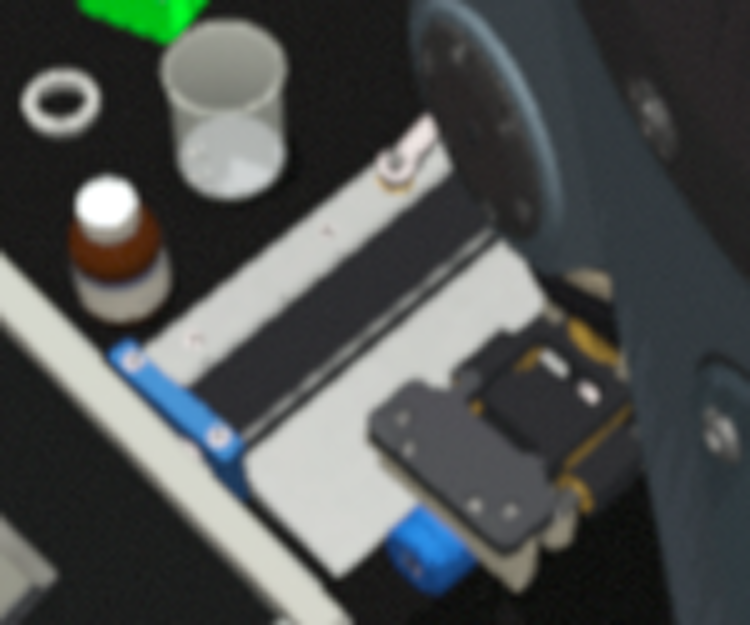

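>>> move_arm --rows '[{"x": 0, "y": -0.35, "z": 0.3, "ax": 0, "ay": 0, "az": 0}, {"x": 0, "y": -0.3, "z": 0.2, "ax": 0, "ay": 0, "az": 0}, {"x": -0.3, "y": 0, "z": 0, "ax": 0, "ay": 0, "az": 0}, {"x": -0.3, "y": 0, "z": 0, "ax": 0, "ay": 0, "az": 0}, {"x": -0.3, "y": 0, "z": 0, "ax": 0, "ay": 0, "az": 0}, {"x": 0, "y": 0, "z": 0, "ax": 0, "ay": 0, "az": 0}]'

```text
clock: 3.85
position: [0.4514, -0.1764, 0.0173]
eef_rot: [0.094, 0.995, -0.005, 0.009]
contact_force: [-0.5, -0.0, 0.4]
gripper_width: 0.426
```

```bash
cat >> look.py <<'E'
p=(0.57603,-0.17628,-0.17474)
d=np.array(s["position"][:2])-p[:2];c,sn=np.cos(p[2]),np.sin(p[2])
print("TCP seat mm",np.round([1000*(c*d[0]+sn*d[1]),1000*(-sn*d[0]+c*d[1]),1000*s["position"][2]],1),"jawdeg rel V",2*np.degrees(np.arctan2(s["eef_rot"][1],s["eef_rot"][0]))-180-np.degrees(p[2]))
E
python3 look.py b sc
```

```text
3.85 [ 0.4514 -0.1764  0.0173] [ 0.0944  0.9955 -0.0046  0.0088] [-0.5 -0.   0.4] 0.42616266016729504 [-0.47  0.5   1.96 -0.    0.65 -1.85]
TCP seat mm [-122.7  -21.8   17.3] jawdeg rel V -0.8206197195153777
```

View pics/bs.png

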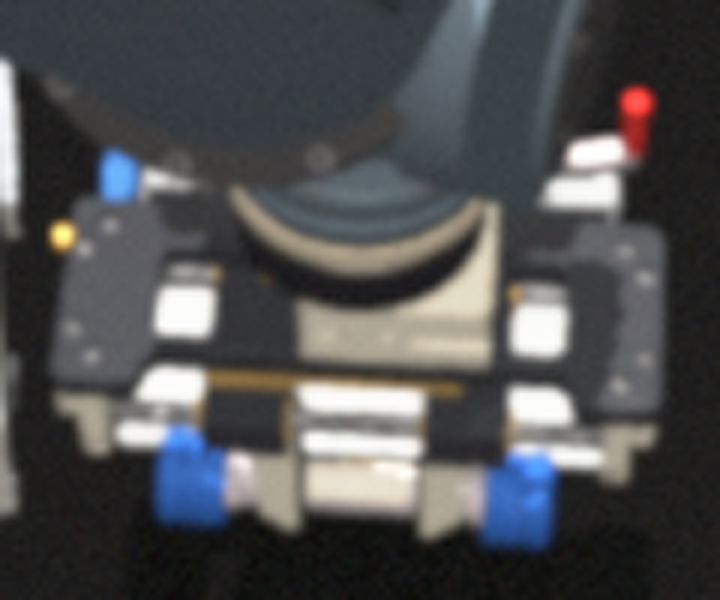

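View pics/bc.png

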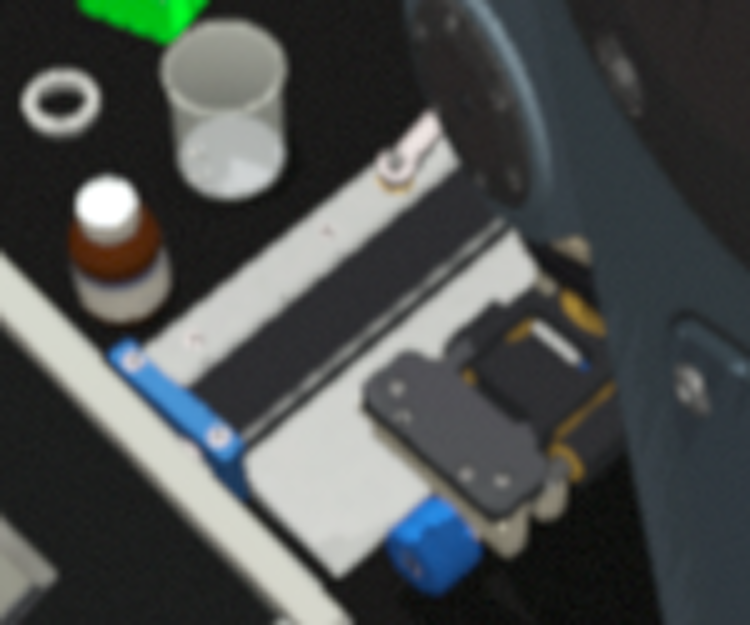

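>>> move_arm --rows '[{"x": 0, "y": 0.1, "z": 0.3, "ax": -0.6, "ay": 1, "az": -0.5}, {"x": 0, "y": 0, "z": 0.3, "ax": 0, "ay": 0, "az": 0}, {"x": 0, "y": 0, "z": 0, "ax": 0, "ay": 0, "az": 0}]'

```text
clock: 4.25
position: [0.4509, -0.175, 0.0105]
eef_rot: [0.089, 0.996, 0.002, -0.001]
contact_force: [-0.2, -0.1, 0.1]
gripper_width: 0.429
```

>>> move_arm --rows '[{"x": -0.25, "y": 0, "z": 0, "ax": 0, "ay": 0, "az": 0}, {"x": -0.25, "y": 0, "z": 0, "ax": 0, "ay": 0, "az": 0}, {"x": -0.25, "y": 0, "z": 0, "ax": 0, "ay": 0, "az": 0}, {"x": -0.25, "y": 0, "z": 0, "ax": 0, "ay": 0, "az": 0}, {"x": -0.25, "y": 0, "z": 0, "ax": 0, "ay": 0, "az": 0}, {"x": -0.25, "y": 0, "z": 0, "ax": 0, "ay": 0, "az": 0}]'

```text
clock: 4.85
position: [0.4668, -0.1779, 0.0105]
eef_rot: [0.09, 0.996, 0.002, -0.001]
contact_force: [-0.2, -0.7, -0.5]
gripper_width: 0.424
```

```bash
python3 look.py c sc
```

```text
4.85 [ 0.4668 -0.1779  0.0105] [ 8.96e-02  9.96e-01  2.20e-03 -7.00e-04] [-0.2 -0.7 -0.5] 0.4237884866211525 [-0.46  0.54  1.91  0.01  0.69 -1.86]
TCP seat mm [-107.3  -20.5   10.5] jawdeg rel V -0.2657272538847337
```

View pics/cs.png

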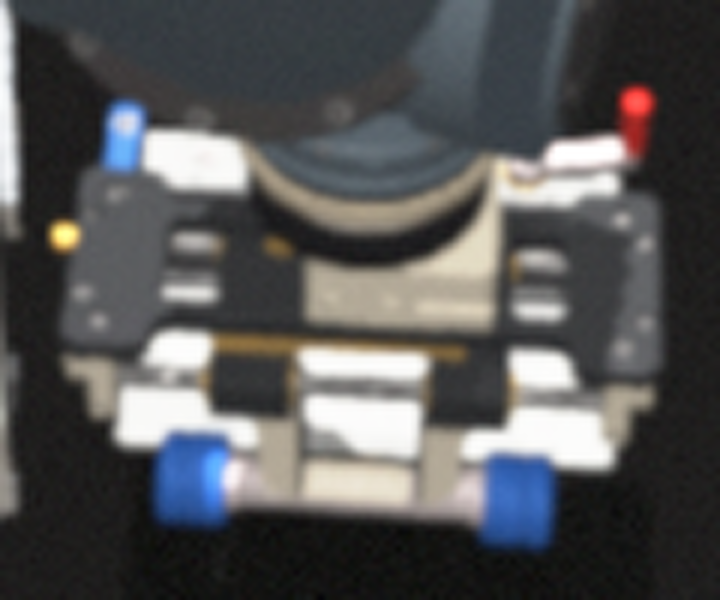

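View pics/cc.png

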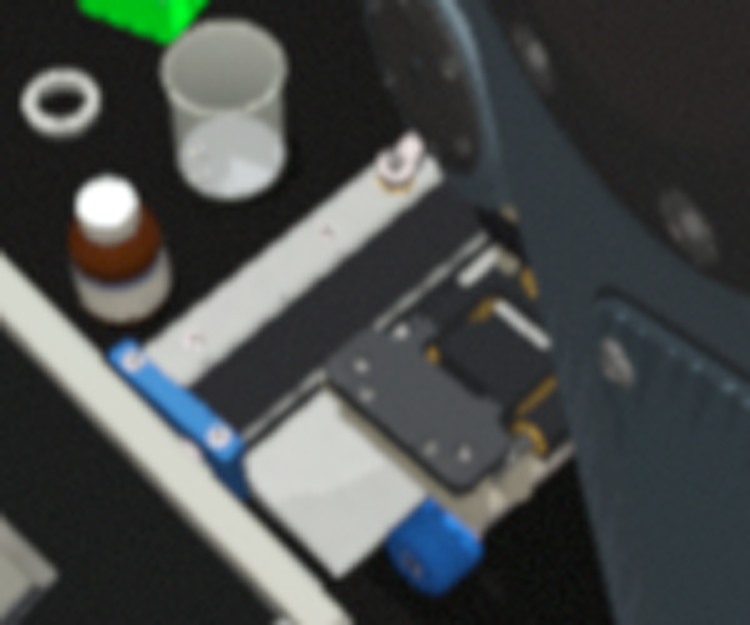

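```bash
python3 - <<'E'
from h import *
from fit import T
p=(0.57603,-0.17628,-0.17474)
def cp(q,n="side"):
    u,v=proj(n,T(p,q)); 
    return np.round([(u-270+.5)*6-.5,(v-165+.5)*6-.5],0)
print("b: ",cp((-122.7,-21.8,17.3)),"row seen 540"); print("c:",cp((-107.3,-20.5,10.5)),cp((-114.8,-20.5,10.5)),"seen 497")
print("tube axis",cp((-101,-19.4,17)),"low edge",cp((-108.6,-19.4,12)),"seen 515")
E
```

```text
b:  [362. 543.] row seen 540
c: [361. 515.] [360. 533.] seen 497
tube axis [359. 490.] low edge [358. 516.] seen 515
```

```bash
python3 - <<'E'
from h import *
a=cv2.imread("pics/csf.png")[:,:,::-1]
b=np.clip(a.astype(float)*1.6,0,255).astype(np.uint8)
crop("x",b,290,228,75,35,10,"cz")
a=cv2.imread("pics/bsf.png")[:,:,::-1]
b=np.clip(a.astype(float)*1.6,0,255).astype(np.uint8)
crop("x",b,290,228,75,35,10,"bz")
E
```

```text
(no output)
```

View pics/cz.png

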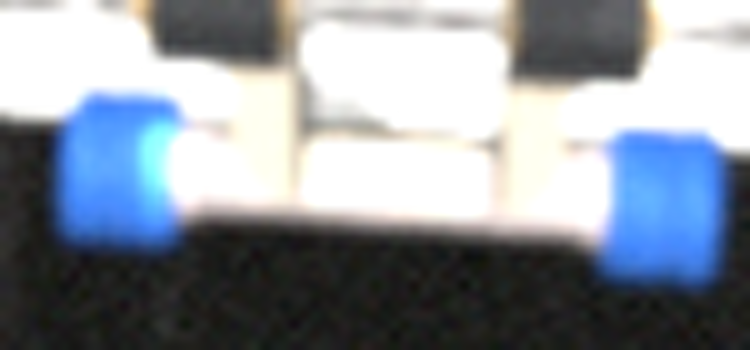

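View pics/bz.png

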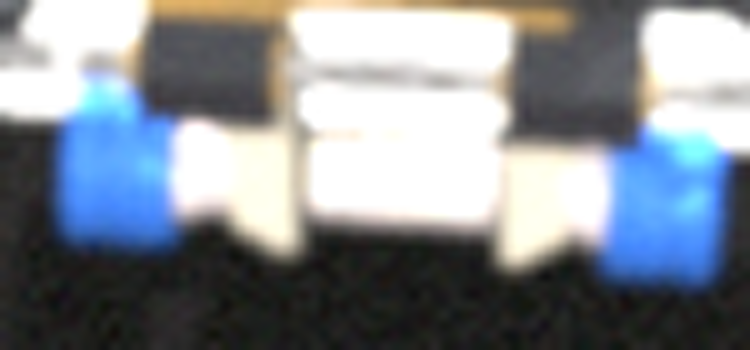

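```bash
python3 - <<'E'
from h import *
for f in ("side0","asf","bsf","csf"):
    im=cv2.imread(f"pics/{f}.png");h_=cv2.cvtColor(im,cv2.COLOR_BGR2HSV);m=cv2.inRange(h_,(95,150,50),(125,255,255));m[:,:285]=0;m[:232]=0;m[262:]=0;m[:,375:]=0
    k,l,st,ce=cv2.connectedComponentsWithStats(m);print(f,[(st[i].tolist(),ce[i].round(1).tolist()) for i in range(1,k) if st[i][4]>30])
E
python3 look.py d w
```

```text
side0 [([295, 238, 13, 15, 167], [300.8, 245.0]), ([350, 241, 14, 16, 166], [356.5, 248.7])]
asf [([295, 241, 12, 12, 94], [300.3, 247.6]), ([350, 244, 13, 13, 141], [356.5, 249.9])]
bsf [([295, 237, 13, 16, 154], [300.8, 245.4]), ([350, 242, 13, 15, 159], [356.5, 249.2])]
csf [([295, 238, 13, 15, 163], [300.7, 245.4]), ([350, 242, 13, 15, 163], [356.5, 249.2])]
4.95 [ 0.4669 -0.1779  0.0104] [ 8.95e-02  9.96e-01  2.20e-03 -6.00e-04] [-0.5  0.5  0.3] 0.4271082535645411 [-0.46  0.54  1.91  0.01  0.69 -1.86]
TCP seat mm [-107.2  -20.5   10.4] jawdeg rel V -0.26117423779791693
```

View pics/dw.png

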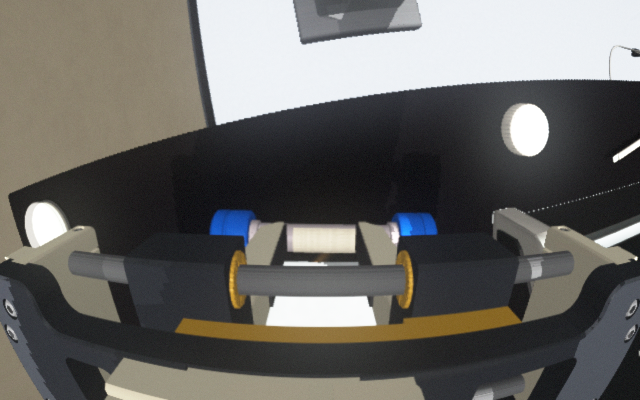

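```bash
python3 - <<'E'
from h import *
from fit import T
from scipy.optimize import least_squares
p=(0.57603,-0.17628,-0.17474)
def cp(q,n="side"):
    u,v=proj(n,T(p,q)); 
    return np.round([(u-270+.5)*6-.5,(v-165+.5)*6-.5],0)
D=[((-135.8,-13,17.7),563),((-122.7,-21.8,17.3),536),((-107.3,-20.5,10.5),497)]
for ex in(0,-7.5):
  for ez in (0,5,10,13,16,20): print(ex,ez,[(cp((q[0]+ex,q[1],q[2]+ez))[1],v) for q,v in D])
E
```

```text
0 0 [(np.float64(573.0), 563), (np.float64(543.0), 536), (np.float64(515.0), 497)]
0 5 [(np.float64(566.0), 563), (np.float64(535.0), 536), (np.float64(508.0), 497)]
0 10 [(np.float64(558.0), 563), (np.float64(528.0), 536), (np.float64(500.0), 497)]
0 13 [(np.float64(554.0), 563), (np.float64(523.0), 536), (np.float64(496.0), 497)]
0 16 [(np.float64(549.0), 563), (np.float64(519.0), 536), (np.float64(491.0), 497)]
0 20 [(np.float64(543.0), 563), (np.float64(513.0), 536), (np.float64(485.0), 497)]
-7.5 0 [(np.float64(591.0), 563), (np.float64(561.0), 536), (np.float64(533.0), 497)]
-7.5 5 [(np.float64(584.0), 563), (np.float64(554.0), 536), (np.float64(526.0), 497)]
-7.5 10 [(np.float64(577.0), 563), (np.float64(546.0), 536), (np.float64(518.0), 497)]
-7.5 13 [(np.float64(573.0), 563), (np.float64(542.0), 536), (np.float64(514.0), 497)]
-7.5 16 [(np.float64(568.0), 563), (np.float64(537.0), 536), (np.float64(510.0), 497)]
-7.5 20 [(np.float64(562.0), 563), (np.float64(531.0), 536), (np.float64(504.0), 497)]
```

>>> move_arm --rows '[{"x": 0.5, "y": 0, "z": -0.2, "ax": 0, "ay": 0, "az": 0}, {"x": 1, "y": 0, "z": 0, "ax": 0, "ay": 0, "az": 0}, {"x": 0.9, "y": 0, "z": 0, "ax": 0, "ay": 0, "az": 0}, {"x": 0, "y": 0, "z": 0.4, "ax": 0, "ay": 0, "az": 0}, {"x": 0, "y": 0, "z": 0.4, "ax": 0, "ay": 0, "az": 0}, {"x": 0, "y": 0, "z": 0.2, "ax": 0, "ay": 0, "az": 0}, {"x": 0, "y": 0, "z": 0, "ax": 0, "ay": 0, "az": 0}]'

```text
clock: 5.7
position: [0.4399, -0.1728, 0.0017]
eef_rot: [0.09, 0.996, 0.002, -0.001]
contact_force: [1.0, -0.2, 0.6]
gripper_width: 0.425
```

```bash
python3 look.py e sw
```

```text
5.7 [ 0.4399 -0.1728  0.0017] [ 0.0897  0.996   0.0024 -0.0011] [ 1.  -0.2  0.6] 0.4253902869383983 [-0.48  0.53  1.98  0.01  0.64 -1.87]
TCP seat mm [-134.6  -20.3    1.7] jawdeg rel V -0.27621362632706337
```

View pics/es.png

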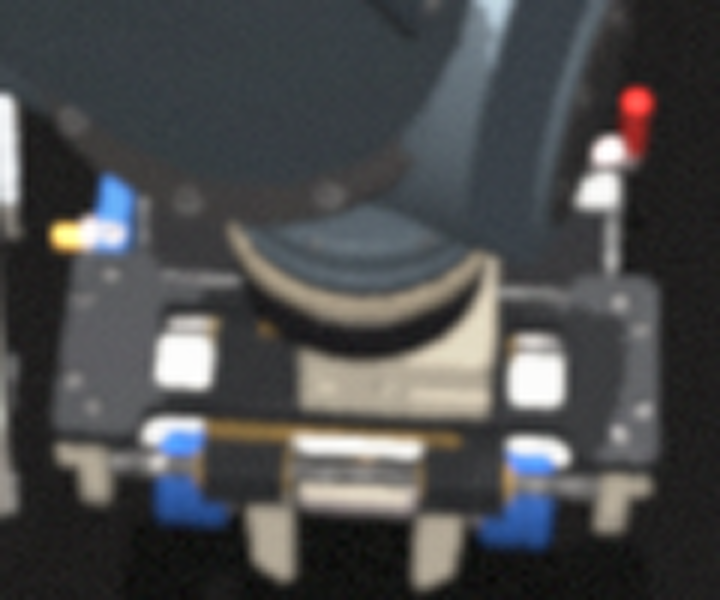

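View pics/ew.png

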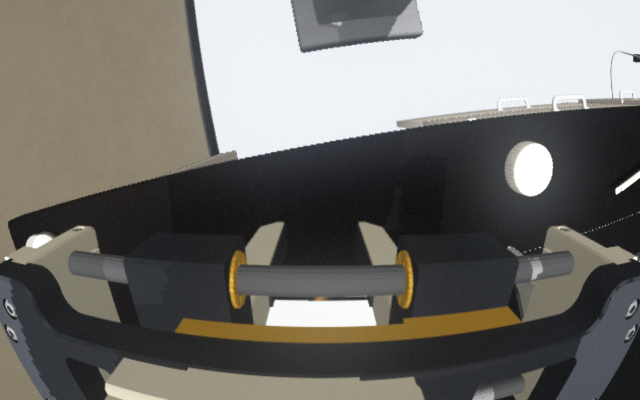

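>>> move_arm --rows '[{"x": 0, "y": 0, "z": 0.2, "ax": 0, "ay": 0, "az": 0}, {"x": 0, "y": 0, "z": 0.2, "ax": 0, "ay": 0, "az": 0}, {"x": 0, "y": 0, "z": 0.1, "ax": 0, "ay": 0, "az": 0}]'

```text
clock: 6.1
position: [0.4405, -0.173, -0.0033]
eef_rot: [0.09, 0.996, 0.002, -0.001]
contact_force: [0.7, 0.0, -0.4]
gripper_width: 0.423
```

>>> move_arm --rows '[{"x": 0, "y": 0, "z": 0.2, "ax": 0, "ay": 0, "az": 0}, {"x": 0, "y": 0, "z": 0.2, "ax": 0, "ay": 0, "az": 0}, {"x": 0, "y": 0, "z": 0.1, "ax": 0, "ay": 0, "az": 0}]'

```text
clock: 6.4
position: [0.4405, -0.173, -0.0088]
eef_rot: [0.09, 0.996, 0.002, -0.001]
contact_force: [1.0, -0.1, -1.2]
gripper_width: 0.426
```

>>> move_arm --rows '[{"x": -0.3, "y": 0, "z": 0, "ax": 0, "ay": 0, "az": 0}, {"x": -0.3, "y": 0, "z": 0, "ax": 0, "ay": 0, "az": 0}, {"x": -0.3, "y": 0, "z": 0, "ax": 0, "ay": 0, "az": 0}, {"x": -0.3, "y": 0, "z": 0, "ax": 0, "ay": 0, "az": 0}, {"x": -0.3, "y": 0, "z": 0, "ax": 0, "ay": 0, "az": 0}, {"x": -0.3, "y": 0, "z": 0, "ax": 0, "ay": 0, "az": 0}, {"x": -0.2, "y": 0, "z": 0, "ax": 0, "ay": 0, "az": 0}, {"x": -0.2, "y": 0, "z": 0, "ax": 0, "ay": 0, "az": 0}]'

```text
clock: 7.2
position: [0.4642, -0.1772, -0.0088]
eef_rot: [0.09, 0.996, 0.002, -0.001]
contact_force: [-0.1, -0.8, 0.2]
gripper_width: 0.424
```

```bash
python3 look.py f sw
```

```text
7.2 [ 0.4642 -0.1772 -0.0088] [ 8.95e-02  9.96e-01  2.20e-03 -7.00e-04] [-0.1 -0.8  0.2] 0.4238312531566023 [-0.46  0.58  1.92  0.01  0.64 -1.86]
TCP seat mm [-110.   -20.4   -8.8] jawdeg rel V -0.2632411180075849
```

View pics/fs.png

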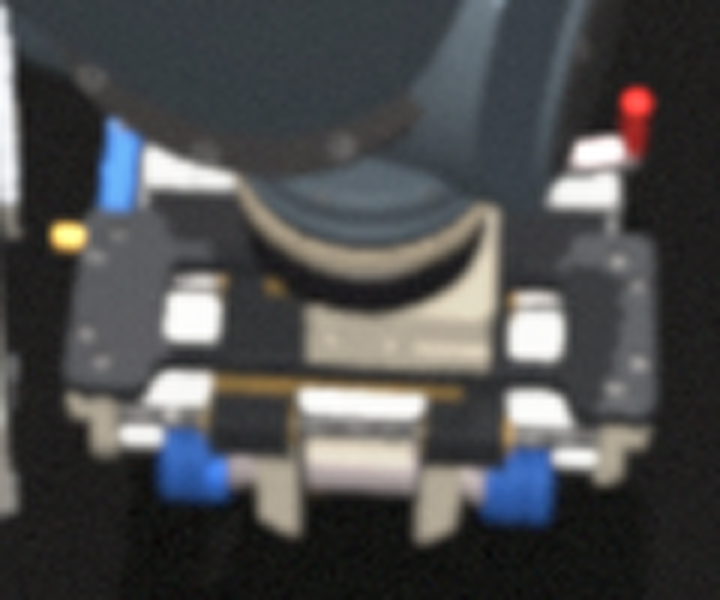

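View pics/fw.png

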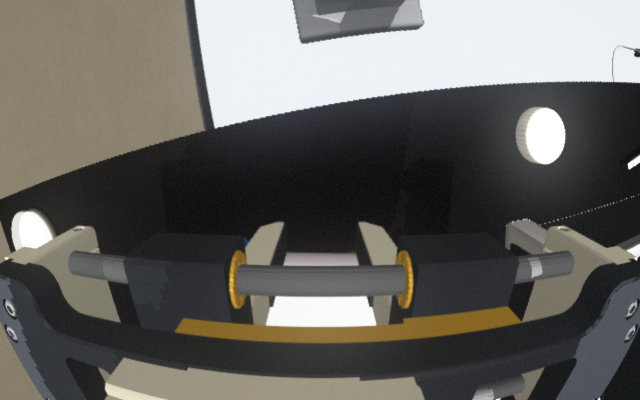

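>>> move_arm --rows '[{"x": -0.25, "y": 0, "z": 0, "ax": 0, "ay": 0, "az": 0}, {"x": -0.25, "y": 0, "z": 0, "ax": 0, "ay": 0, "az": 0}, {"x": -0.25, "y": 0, "z": 0, "ax": 0, "ay": 0, "az": 0}, {"x": -0.25, "y": 0, "z": 0, "ax": 0, "ay": 0, "az": 0}, {"x": -0.25, "y": 0, "z": 0, "ax": 0, "ay": 0, "az": 0}, {"x": -0.25, "y": 0, "z": -0.05, "ax": 0, "ay": 0, "az": 0}, {"x": -0.25, "y": 0, "z": -0.06, "ax": 0, "ay": 0, "az": 0}, {"x": -0.25, "y": 0, "z": -0.06, "ax": 0, "ay": 0, "az": 0}, {"x": -0.25, "y": 0, "z": -0.06, "ax": 0, "ay": 0, "az": 0}]'

```text
clock: 8.2
position: [0.4861, -0.1809, -0.0067]
eef_rot: [0.09, 0.996, 0.003, -0.003]
contact_force: [-3.4, 0.3, 3.4]
gripper_width: 0.424
```

```bash
python3 look.py g sc
```

```text
8.2 [ 0.4861 -0.1809 -0.0067] [ 0.0897  0.996   0.0029 -0.0028] [-3.4  0.3  3.4] 0.42407086091744745 [-0.45  0.6   1.86  0.01  0.69 -1.84]
TCP seat mm [-87.8 -20.2  -6.7] jawdeg rel V -0.2836251757728405
```

View pics/gs.png

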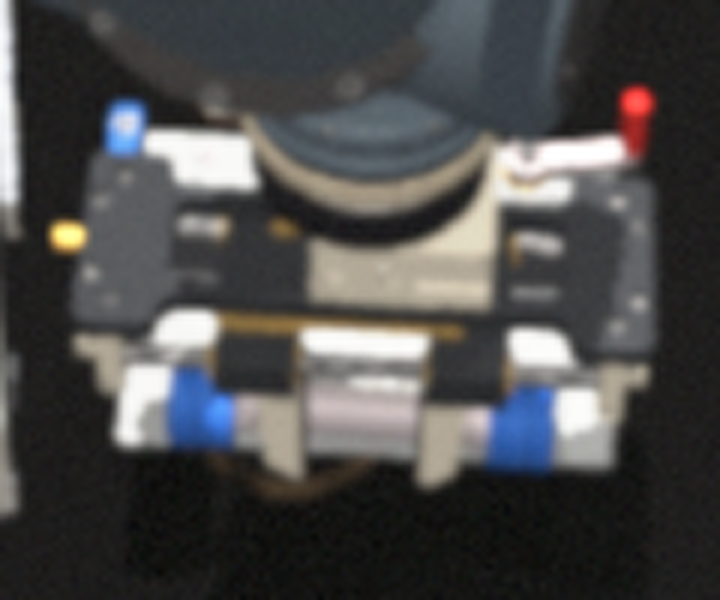

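View pics/gc.png

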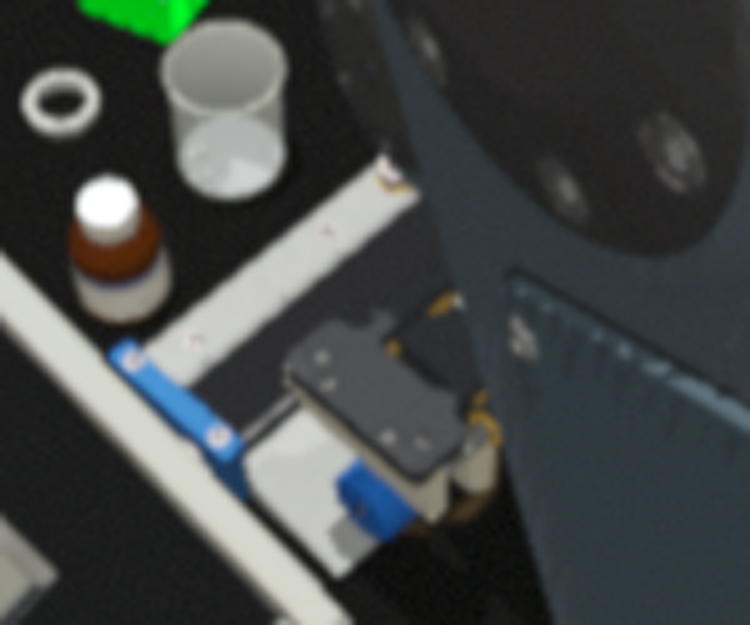

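>>> move_arm --rows '[{"x": -0.25, "y": 0, "z": -0.08, "ax": 0, "ay": 0, "az": 0}, {"x": -0.25, "y": 0, "z": -0.08, "ax": 0, "ay": 0, "az": 0}, {"x": -0.25, "y": 0, "z": -0.08, "ax": 0, "ay": 0, "az": 0}, {"x": -0.25, "y": 0, "z": -0.08, "ax": 0, "ay": 0, "az": 0}, {"x": -0.25, "y": 0, "z": -0.08, "ax": 0, "ay": 0, "az": 0}, {"x": -0.25, "y": 0, "z": -0.08, "ax": 0, "ay": 0, "az": 0}, {"x": -0.25, "y": 0, "z": -0.08, "ax": 0, "ay": 0, "az": 0}, {"x": -0.25, "y": 0, "z": -0.08, "ax": 0, "ay": 0, "az": 0}, {"x": -0.25, "y": 0, "z": -0.08, "ax": 0, "ay": 0, "az": 0}, {"x": -0.25, "y": 0, "z": -0.08, "ax": 0, "ay": 0, "az": 0}]'

```text
clock: 9.3
position: [0.5127, -0.1857, 0.0019]
eef_rot: [0.09, 0.996, 0.003, -0.003]
contact_force: [-3.3, 1.3, 3.0]
gripper_width: 0.421
```

```bash
python3 look.py i s
```

```text
9.3 [ 0.5127 -0.1857  0.0019] [ 0.0897  0.996   0.0028 -0.0028] [-3.3  1.3  3. ] 0.42108459453242186 [-0.43  0.62  1.79  0.01  0.74 -1.83]
TCP seat mm [-60.7 -20.3   1.9] jawdeg rel V -0.27678601840693773
```

View pics/is.png

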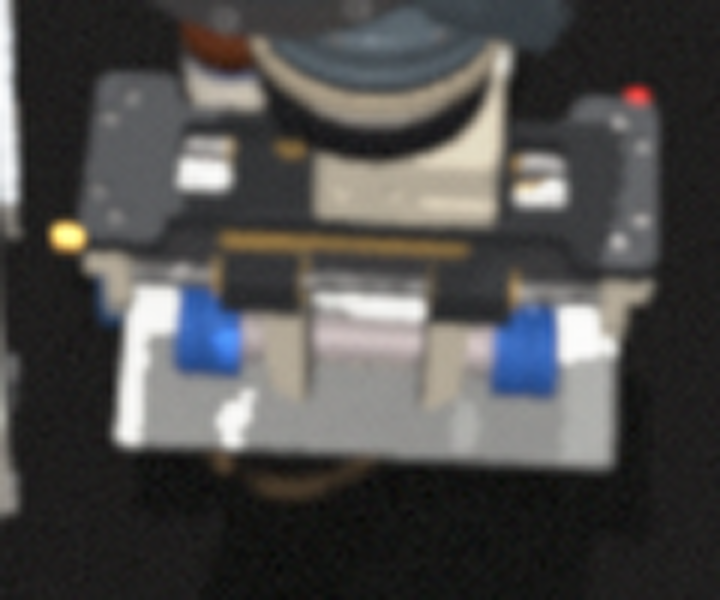

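>>> move_arm --rows '[{"x": -0.25, "y": 0, "z": -0.08, "ax": 0, "ay": 0, "az": 0}, {"x": -0.25, "y": 0, "z": -0.08, "ax": 0, "ay": 0, "az": 0}, {"x": -0.25, "y": 0, "z": -0.08, "ax": 0, "ay": 0, "az": 0}, {"x": -0.25, "y": 0, "z": -0.08, "ax": 0, "ay": 0, "az": 0}, {"x": -0.25, "y": 0, "z": -0.08, "ax": 0, "ay": 0, "az": 0}, {"x": -0.25, "y": 0, "z": -0.08, "ax": 0, "ay": 0, "az": 0}, {"x": -0.25, "y": 0, "z": -0.08, "ax": 0, "ay": 0, "az": 0}, {"x": -0.2, "y": 0, "z": -0.06, "ax": 0, "ay": 0, "az": 0}]'

```text
clock: 10.15
position: [0.5343, -0.1898, 0.0087]
eef_rot: [0.09, 0.996, 0.003, -0.002]
contact_force: [-0.5, 0.6, 0.6]
gripper_width: 0.423
```

```bash
python3 look.py j s
```

```text
10.15 [ 0.5343 -0.1898  0.0087] [ 0.0897  0.996   0.0026 -0.0021] [-0.5  0.6  0.6] 0.422771898076755 [-0.43  0.64  1.73  0.01  0.78 -1.82]
TCP seat mm [-38.7 -20.6   8.7] jawdeg rel V -0.27581284826709407
```

View pics/js.png

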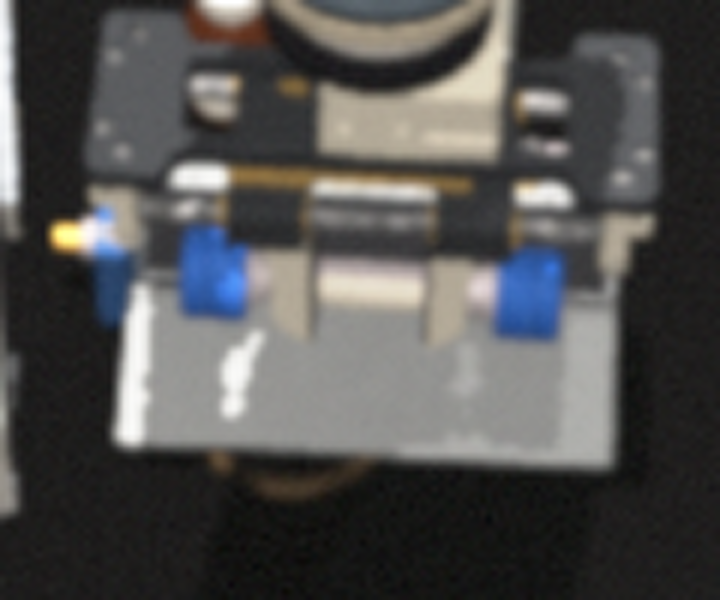

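>>> move_arm --rows '[{"x": -0.12, "y": 0, "z": 0, "ax": 0, "ay": 0, "az": 0}, {"x": -0.12, "y": 0, "z": 0, "ax": 0, "ay": 0, "az": 0}, {"x": -0.12, "y": 0, "z": 0, "ax": 0, "ay": 0, "az": 0}, {"x": -0.12, "y": 0, "z": 0, "ax": 0, "ay": 0, "az": 0}, {"x": -0.12, "y": 0, "z": 0, "ax": 0, "ay": 0, "az": 0}, {"x": -0.12, "y": 0, "z": 0, "ax": 0, "ay": 0, "az": 0}, {"x": -0.12, "y": 0, "z": 0, "ax": 0, "ay": 0, "az": 0}, {"x": -0.12, "y": 0, "z": 0, "ax": 0, "ay": 0, "az": 0}, {"x": -0.12, "y": 0, "z": 0, "ax": 0, "ay": 0, "az": 0}]'

```text
clock: 11.1
position: [0.5474, -0.1923, 0.0087]
eef_rot: [0.09, 0.996, 0.002, -0.001]
contact_force: [0.8, 0.1, -0.8]
gripper_width: 0.425
```

```bash
python3 look.py k s
```

```text
11.1 [ 0.5474 -0.1923  0.0087] [ 8.96e-02  9.96e-01  2.20e-03 -5.00e-04] [ 0.8  0.1 -0.8] 0.4246239784246192 [-0.42  0.65  1.7   0.01  0.79 -1.82]
TCP seat mm [-25.4 -20.8   8.7] jawdeg rel V -0.266327980973756
```

View pics/ks.png

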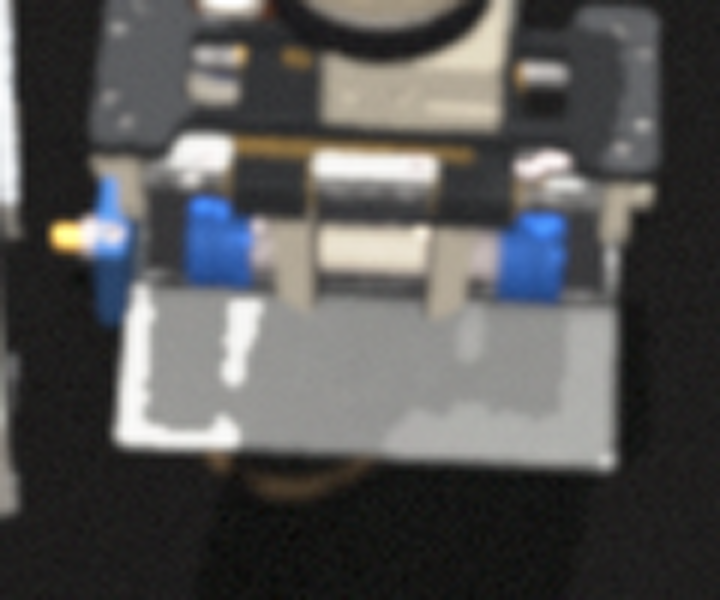

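```bash
cat > chk.py <<'E'
import sys
from h import *
from fit import T
p=(0.57603,-0.17628,-0.17474)
def cp(q,n="side"):
    u,v=proj(n,T(p,q)); return np.round([(u-270+.5)*6-.5,(v-165+.5)*6-.5],0).tolist()
if __name__=="__main__":
    for x,z in((0,25.5),(-6,28),(-13,31.5)): print(x,z,cp((x,-20+58,z)),cp((x,-20-58,z)))
    print("fits seated home",cp((0,58,25.5)),cp((0,-58,25.5)))
E
python3 chk.py
```

```text
0 25.5 [220.0, 243.0] [528.0, 257.0]
-6 28 [219.0, 252.0] [528.0, 266.0]
-13 31.5 [217.0, 262.0] [528.0, 276.0]
fits seated home [167.0, 241.0] [475.0, 255.0]
```

>>> move_arm --rows '[{"x": 0.5, "y": 0, "z": 0, "ax": 0, "ay": 0, "az": 0}, {"x": 1, "y": 0, "z": 0, "ax": 0, "ay": 0, "az": 0}, {"x": 1, "y": 0, "z": -1, "ax": 0, "ay": 0, "az": 0}, {"x": 0, "y": -1, "z": -3, "ax": 0, "ay": 0, "az": 0}, {"x": 0, "y": -3, "z": -3, "ax": 0, "ay": 0, "az": 0}, {"x": 0, "y": -4, "z": -1, "ax": 0, "ay": 0, "az": 0}, {"x": 0, "y": -2, "z": 0, "ax": 0, "ay": 0, "az": 0}, {"x": 0, "y": 0, "z": 0, "ax": 0, "ay": 0, "az": 0}]' --grip 1

```text
clock: 11.95
position: [0.4979, -0.2875, 0.0906]
eef_rot: [0.089, 0.996, 0.002, -0.002]
contact_force: [-0.1, -0.1, -0.5]
gripper_width: 0.002
```

```bash
python3 look.py l scw
```

```text
11.95 [ 0.4979 -0.2875  0.0906] [ 0.0886  0.9961  0.0025 -0.0023] [-0.1 -0.1 -0.5] 0.0016863468869783038 [-0.61  0.52  1.67  0.    0.95 -2.  ]
TCP seat mm [ -57.6 -123.1   90.6] jawdeg rel V -0.153327826517625
```

View pics/ls.png

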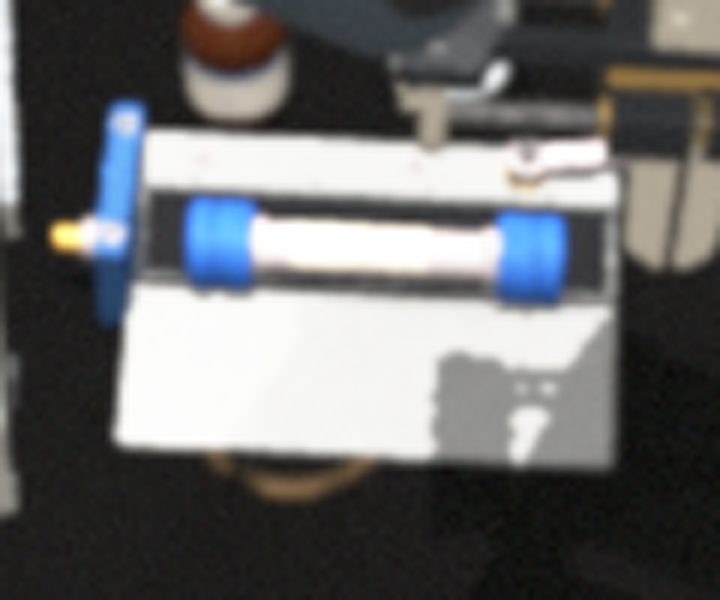

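View pics/lc.png

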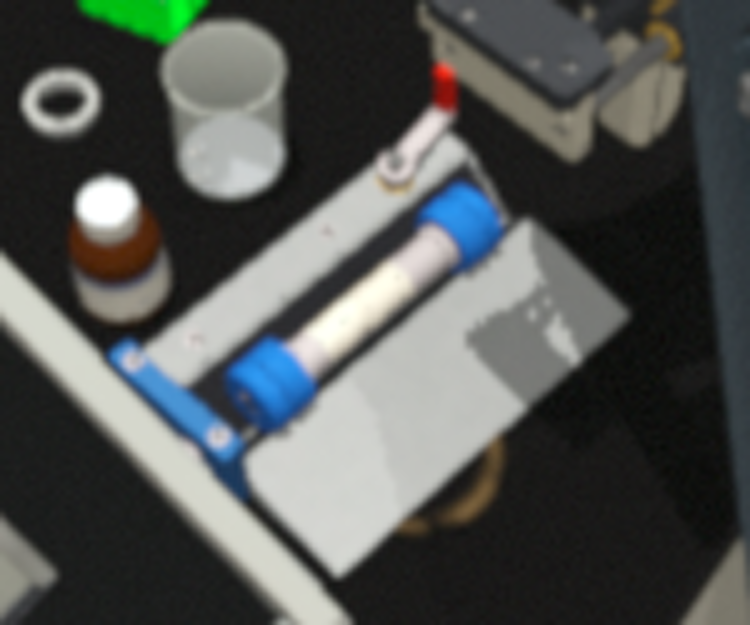

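View pics/lw.png

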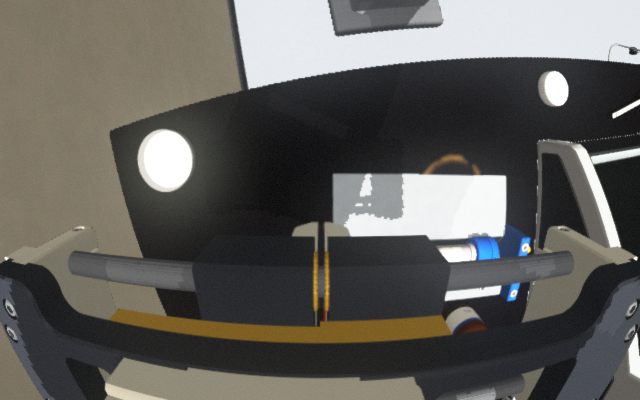

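>>> move_arm --rows '[{"x": -1.5, "y": 0, "z": 0, "ax": 0, "ay": 0, "az": 0}, {"x": -2.5, "y": 0, "z": 0, "ax": 0, "ay": 0, "az": 0}, {"x": -1.7, "y": 0, "z": 0, "ax": 0, "ay": 0, "az": 0}, {"x": 0, "y": 0, "z": 1.5, "ax": 0, "ay": 0, "az": 0}, {"x": 0, "y": 0, "z": 2, "ax": 0, "ay": 0, "az": 0}, {"x": 0, "y": 0, "z": 1.5, "ax": 0, "ay": 0, "az": 0}, {"x": 0, "y": 0, "z": 1, "ax": 0, "ay": 0, "az": 0}, {"x": 0, "y": 0, "z": 0, "ax": 0, "ay": 0, "az": 0}]'

```text
clock: 12.9
position: [0.5516, -0.2831, 0.0205]
eef_rot: [0.083, 0.996, 0.006, -0.008]
contact_force: [-0.6, 0.7, -0.0]
gripper_width: 0.004
```

```bash
python3 look.py m s
```

```text
12.9 [ 0.5516 -0.2831  0.0205] [ 0.0835  0.9965  0.0058 -0.0077] [-0.6  0.7 -0. ] 0.004272110920131063 [-0.55  0.7   1.57  0.    0.9  -1.96]
TCP seat mm [  -5.5 -109.5   20.5] jawdeg rel V 0.43275033403574525
```

View pics/ms.png

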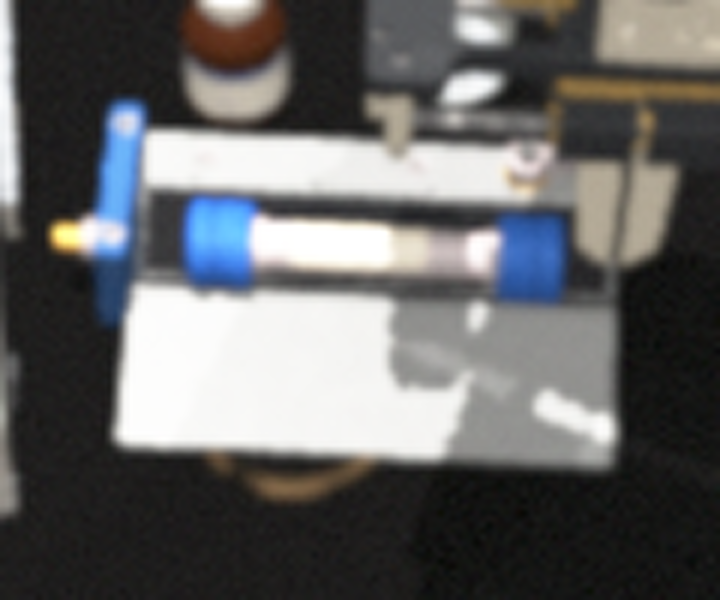

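>>> move_arm --rows '[{"x": -0.4, "y": -0.3, "z": 0, "ax": 0.7, "ay": -0.8, "az": 0}, {"x": 0, "y": 0, "z": 0, "ax": 0, "ay": 0, "az": 0}, {"x": 0, "y": 0.2, "z": 0, "ax": 0, "ay": 0, "az": 0}, {"x": 0, "y": 0.2, "z": 0, "ax": 0, "ay": 0, "az": 0}, {"x": 0, "y": 0.2, "z": 0, "ax": 0, "ay": 0, "az": 0}, {"x": 0, "y": 0.2, "z": 0, "ax": 0, "ay": 0, "az": 0}, {"x": 0, "y": 0.2, "z": 0, "ax": 0, "ay": 0, "az": 0}, {"x": 0, "y": 0.2, "z": 0, "ax": 0, "ay": 0, "az": 0}]'

```text
clock: 13.75
position: [0.5588, -0.2751, 0.0238]
eef_rot: [0.084, 0.996, -0.003, 0.002]
contact_force: [0.4, -0.9, -1.0]
gripper_width: 0.006
```

```bash
python3 look.py n s
```

```text
13.75 [ 0.5588 -0.2751  0.0238] [ 0.0836  0.9965 -0.0026  0.0015] [ 0.4 -0.9 -1. ] 0.005871635214546964 [-0.53  0.69  1.58 -0.    0.87 -1.93]
TCP seat mm [   0.2 -100.3   23.8] jawdeg rel V 0.4239973518570821
```

View pics/ns.png

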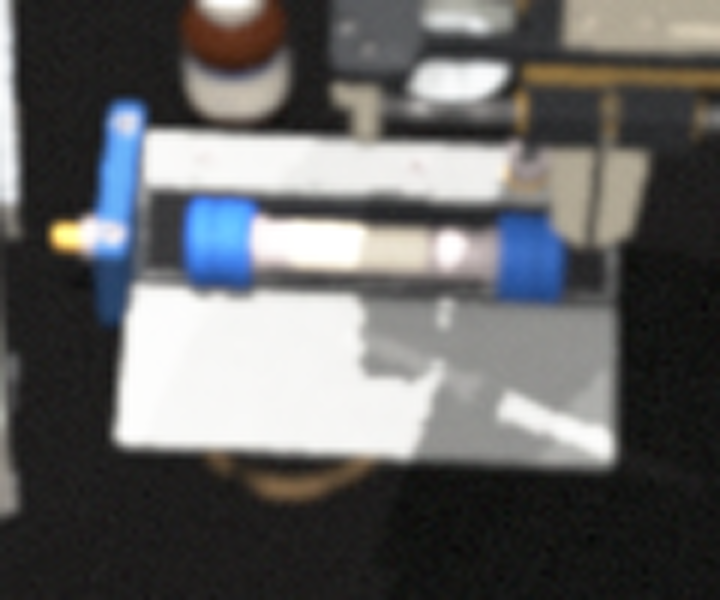

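>>> move_arm --rows '[{"x": 0, "y": 0, "z": 0.4, "ax": 0, "ay": 0, "az": 0}, {"x": 0, "y": 0.2, "z": 0, "ax": 0, "ay": 0, "az": 0}, {"x": 0, "y": 0.2, "z": 0, "ax": 0, "ay": 0, "az": 0}, {"x": 0, "y": 0.2, "z": 0, "ax": 0, "ay": 0, "az": 0}, {"x": 0, "y": 0.2, "z": 0, "ax": 0, "ay": 0, "az": 0}, {"x": 0, "y": 0.2, "z": 0, "ax": 0, "ay": 0, "az": 0}]'

```text
clock: 14.4
position: [0.5608, -0.2648, 0.0196]
eef_rot: [0.084, 0.996, -0.003, 0.002]
contact_force: [-0.2, -0.9, 0.4]
gripper_width: 0.004
```

```bash
python3 look.py o s
```

```text
14.4 [ 0.5608 -0.2648  0.0196] [ 0.0836  0.9965 -0.0029  0.0018] [-0.2 -0.9  0.4] 0.004480662785010538 [-0.51  0.69  1.59 -0.    0.86 -1.91]
TCP seat mm [  0.4 -89.9  19.6] jawdeg rel V 0.4221879628319698
```

View pics/os.png

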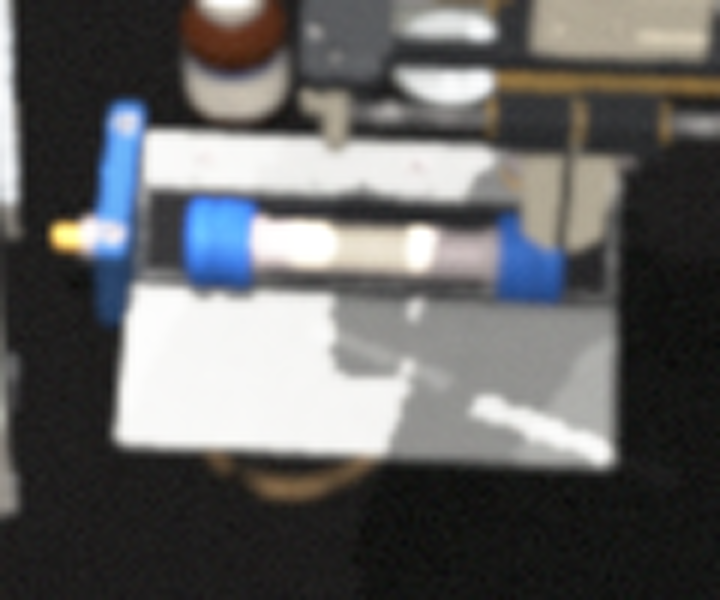

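```bash
python3 look.py p c; python3 - <<'E'
from chk import *
from h import *
for z in (19.6,30,40,45,50):
    u,v=proj("scene",T(p,(0.4,-89.9,z)));print(z,"side",cp((0.4,-89.9,z)),cp((-7,-89.9,z)),"scene",(u-240)*5+2,(v-145)*5+2)
E
```

```text
14.45 [ 0.5608 -0.2645  0.0196] [ 0.0835  0.9965 -0.0029  0.0018] [0.2 0.6 0.5] 0.0039383281422438144 [-0.51  0.69  1.59 -0.    0.86 -1.91]
TCP seat mm [  0.4 -89.6  19.6] jawdeg rel V 0.4315972452782546
19.6 side [559.0, 267.0] [558.0, 283.0] scene 475.0788263913436 220.34934404730703
30 side [560.0, 251.0] [560.0, 267.0] scene 475.8630376761708 206.68709497020654
40 side [562.0, 235.0] [562.0, 251.0] scene 476.62983250885515 193.32826910546726
45 side [563.0, 227.0] [563.0, 243.0] scene 477.01801480512256 186.56549570302457
50 side [564.0, 219.0] [564.0, 235.0] scene 477.4094403242408 179.7462200297498
```

View pics/pc.png

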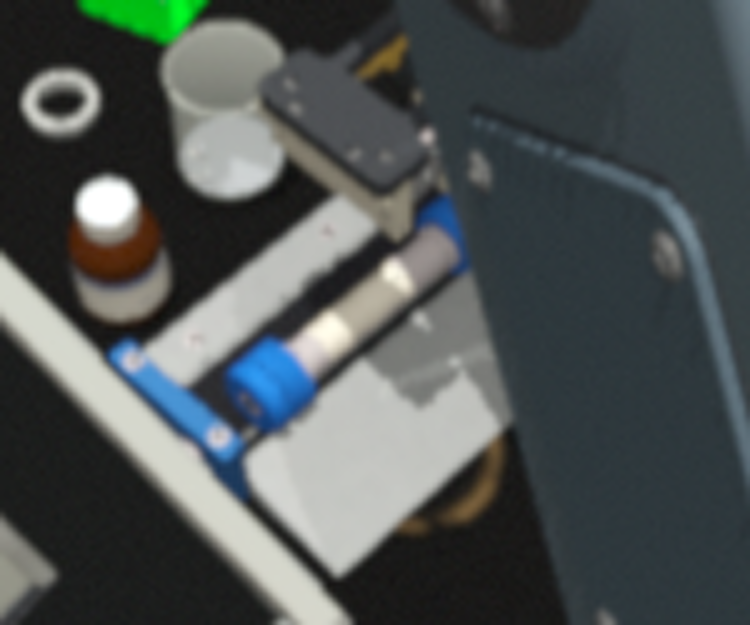

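>>> move_arm --rows '[{"x": 0, "y": -0.8, "z": -0.2, "ax": 0, "ay": 0, "az": 0}, {"x": 0, "y": -1.2, "z": 0, "ax": 0, "ay": 0, "az": 0}, {"x": 0, "y": -1.2, "z": 0, "ax": 0, "ay": 0, "az": 0}, {"x": 0, "y": -0.5, "z": 0, "ax": 0, "ay": 0, "az": 0}, {"x": 0, "y": 0, "z": 0, "ax": 0, "ay": 0, "az": 0}, {"x": 0, "y": 0, "z": 0.6, "ax": 0, "ay": 0, "az": 0}, {"x": 0, "y": 0, "z": 0.6, "ax": 0, "ay": 0, "az": 0}, {"x": 0, "y": 0, "z": 0.6, "ax": 0, "ay": 0, "az": 0}, {"x": 0, "y": 0, "z": 0.4, "ax": 0, "ay": 0, "az": 0}, {"x": 0, "y": 0, "z": 0, "ax": 0, "ay": 0, "az": 0}]'

```text
clock: 15.5
position: [0.5533, -0.3043, -0.0031]
eef_rot: [0.084, 0.996, -0.002, 0.001]
contact_force: [-0.3, 0.1, 0.4]
gripper_width: 0.005
```

```bash
python3 look.py q s
```

```text
15.5 [ 0.5533 -0.3043 -0.0031] [ 8.370e-02  9.965e-01 -2.200e-03  9.000e-04] [-0.3  0.1  0.4] 0.005122631783799445 [-0.58  0.74  1.56 -0.    0.84 -1.98]
TCP seat mm [-1.0e-01 -1.3e+02 -3.1e+00] jawdeg rel V 0.4078388403590907
```

View pics/qs.png

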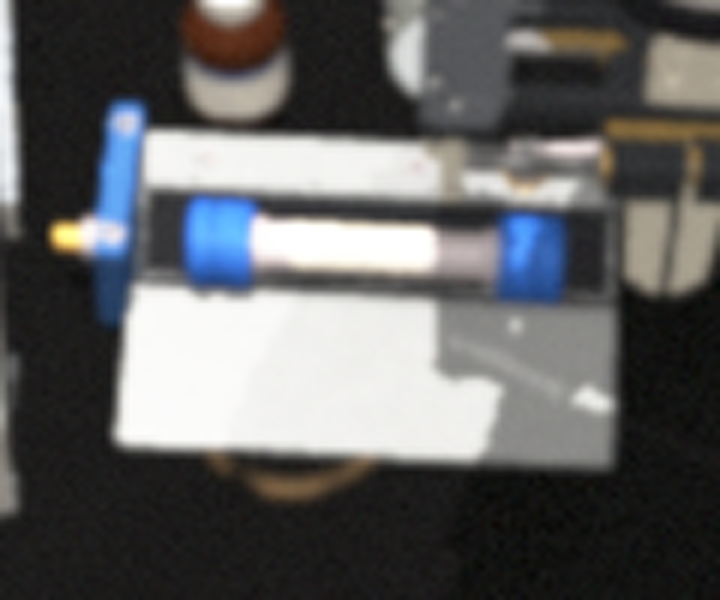

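>>> move_arm --rows '[{"x": 0, "y": 0.4, "z": 0, "ax": 0, "ay": 0, "az": 0}, {"x": 0, "y": 0.4, "z": 0, "ax": 0, "ay": 0, "az": 0}, {"x": 0, "y": 0.4, "z": 0, "ax": 0, "ay": 0, "az": 0}, {"x": 0, "y": 0.3, "z": 0, "ax": 0, "ay": 0, "az": 0}, {"x": 0, "y": 0.2, "z": 0, "ax": 0, "ay": 0, "az": 0}, {"x": 0, "y": 0.2, "z": 0, "ax": 0, "ay": 0, "az": 0}, {"x": 0, "y": 0.2, "z": 0, "ax": 0, "ay": 0, "az": 0}, {"x": 0, "y": 0.2, "z": 0, "ax": 0, "ay": 0, "az": 0}, {"x": 0, "y": 0.2, "z": 0, "ax": 0, "ay": 0, "az": 0}]'

```text
clock: 16.45
position: [0.5585, -0.2783, -0.0019]
eef_rot: [0.083, 0.997, -0.003, 0.002]
contact_force: [-1.3, -3.1, -0.2]
gripper_width: 0.005
```

```bash
python3 look.py s s
```

```text
16.45 [ 0.5585 -0.2783 -0.0019] [ 0.0834  0.9965 -0.0032  0.0018] [-1.3 -3.1 -0.2] 0.004611312031189691 [-0.53  0.73  1.58 -0.01  0.83 -1.93]
TCP seat mm [   0.5 -103.5   -1.9] jawdeg rel V 0.4411166788440255
```

View pics/ss.png

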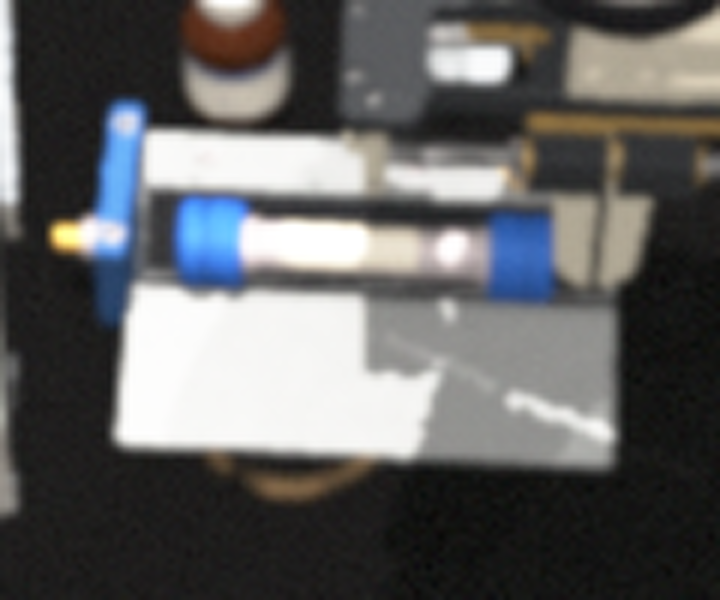

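>>> move_arm --rows '[{"x": 0, "y": 0.2, "z": 0, "ax": 0, "ay": 0, "az": 0}, {"x": 0, "y": 0.2, "z": 0, "ax": 0, "ay": 0, "az": 0}, {"x": 0, "y": 0.2, "z": 0, "ax": 0, "ay": 0, "az": 0}, {"x": 0, "y": 0.2, "z": 0, "ax": 0, "ay": 0, "az": 0}, {"x": 0, "y": 0.2, "z": 0, "ax": 0, "ay": 0, "az": 0}, {"x": 0, "y": 0.2, "z": 0, "ax": 0, "ay": 0, "az": 0}]'

```text
clock: 17.1
position: [0.5607, -0.266, -0.002]
eef_rot: [0.084, 0.996, -0.003, 0.002]
contact_force: [-1.0, -4.0, -0.8]
gripper_width: -0.001
```

```bash
python3 look.py t s
```

```text
17.1 [ 0.5607 -0.266  -0.002 ] [ 0.0836  0.9965 -0.0035  0.002 ] [-1.  -4.  -0.8] -0.0012745989871266036 [-0.52  0.72  1.59 -0.01  0.82 -1.91]
TCP seat mm [  0.5 -91.   -2. ] jawdeg rel V 0.42170852665154257
```

View pics/ts.png

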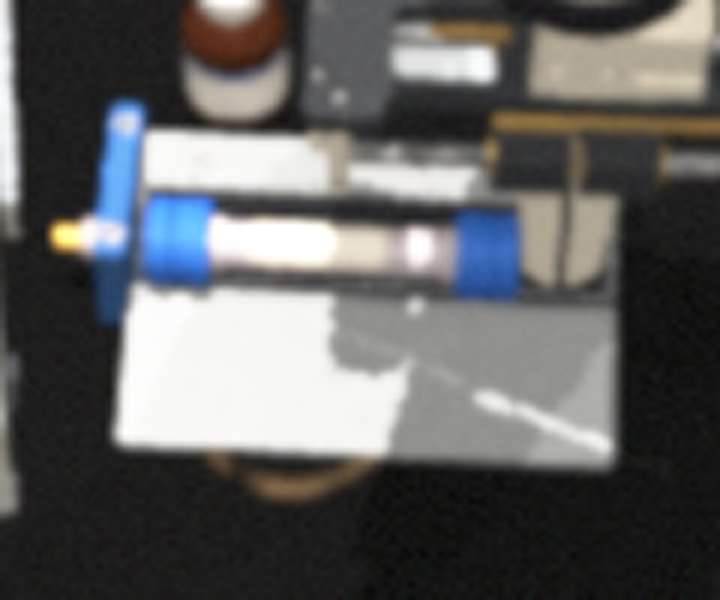

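Nearly home (left fitting edge at 145, stop at ~140). I'll push slowly until the force rises.

>>> move_arm --rows '[{"x": 0, "y": 0.12, "z": 0, "ax": 0, "ay": 0, "az": 0}, {"x": 0, "y": 0.1, "z": 0, "ax": 0, "ay": 0, "az": 0}, {"x": 0, "y": 0.1, "z": 0, "ax": 0, "ay": 0, "az": 0}]'

```text
clock: 17.45
position: [0.5613, -0.2623, -0.0019]
eef_rot: [0.083, 0.997, -0.003, 0.002]
contact_force: [-0.5, -2.8, -0.3]
gripper_width: 0.007
```

>>> move_arm --rows '[{"x": 0, "y": 0.1, "z": 0, "ax": 0, "ay": 0, "az": 0}, {"x": 0, "y": 0.1, "z": 0, "ax": 0, "ay": 0, "az": 0}]'

```text
clock: 17.65
position: [0.5617, -0.2605, -0.0019]
eef_rot: [0.083, 0.997, -0.004, 0.002]
contact_force: [-2.1, -10.3, -0.8]
gripper_width: 0.006
```

>>> move_arm --rows '[{"x": 0, "y": 0.05, "z": 0, "ax": 0, "ay": 0, "az": 0}, {"x": 0, "y": 0, "z": 0, "ax": 0, "ay": 0, "az": 0}]'

```text
clock: 17.85
position: [0.5616, -0.2608, -0.0019]
eef_rot: [0.083, 0.997, -0.004, 0.002]
contact_force: [-0.8, -2.0, -0.5]
gripper_width: 0.007
```

```bash
python3 look.py u sc
```

```text
17.85 [ 0.5616 -0.2608 -0.0019] [ 0.0833  0.9965 -0.0044  0.0021] [-0.8 -2.  -0.5] 0.007454392924953614 [-0.51  0.72  1.6  -0.01  0.82 -1.9 ]
TCP seat mm [  0.5 -85.7  -1.9] jawdeg rel V 0.4502462498388127
```

View pics/us.png

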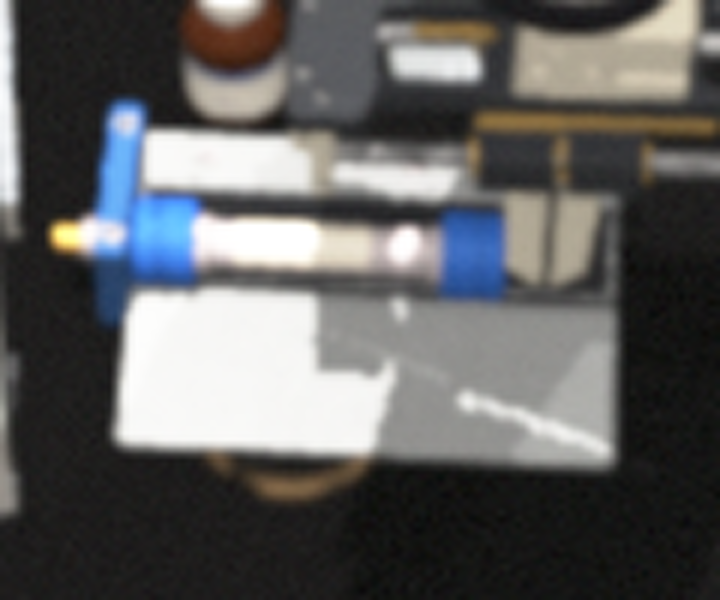

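View pics/uc.png

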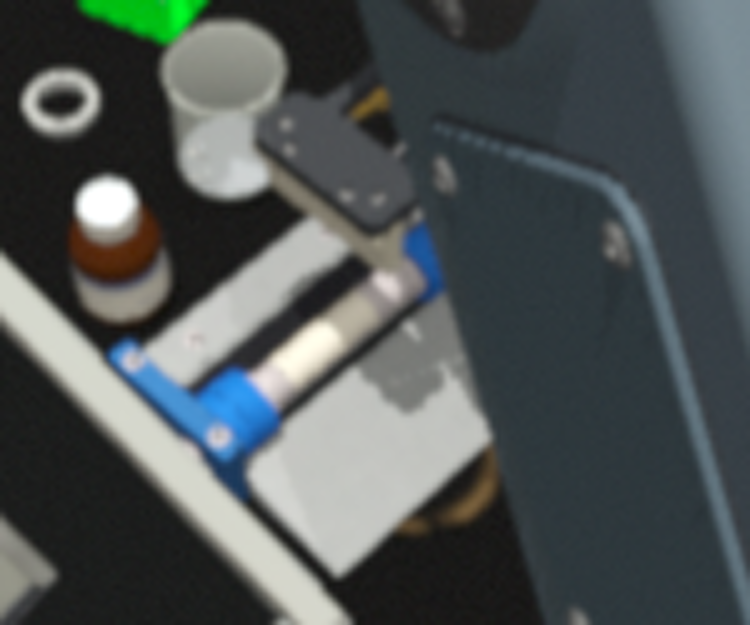

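>>> move_arm --rows '[{"x": 0, "y": 0.1, "z": 0, "ax": 0, "ay": 0, "az": 0}, {"x": 0, "y": 0.12, "z": 0, "ax": 0, "ay": 0, "az": 0}]'

```text
clock: 18.15
position: [0.5619, -0.2607, -0.0017]
eef_rot: [0.083, 0.997, -0.006, 0.002]
contact_force: [-3.6, -13.9, -1.4]
gripper_width: 0.003
```

>>> move_arm --rows '[{"x": 0, "y": -0.5, "z": 0, "ax": 0, "ay": 0, "az": 0}, {"x": 0, "y": -1.2, "z": 0, "ax": 0, "ay": 0, "az": 0}, {"x": 0, "y": -1.2, "z": -0.5, "ax": 0, "ay": 0.3, "az": 0}, {"x": 0, "y": -0.5, "z": -2, "ax": 0, "ay": 0, "az": 0}, {"x": 0, "y": 0, "z": -3, "ax": 0, "ay": 0, "az": 0}, {"x": 0, "y": 0, "z": -2, "ax": 0, "ay": 0, "az": 0}, {"x": -2, "y": 0, "z": -0.5, "ax": 0, "ay": 0, "az": 0}, {"x": -3, "y": 0, "z": 0, "ax": 0, "ay": 0, "az": 0}, {"x": -1.8, "y": 0, "z": 0, "ax": 0, "ay": 0, "az": 0}, {"x": 0, "y": 0, "z": 0, "ax": 0, "ay": 0, "az": 0}]'

```text
clock: 19.15
position: [0.6239, -0.311, 0.085]
eef_rot: [0.085, 0.996, -0.004, -0.001]
contact_force: [0.4, 0.3, -0.3]
gripper_width: 0.005
```

```bash
python3 look.py v sc
```

```text
19.15 [ 0.6239 -0.311   0.085 ] [ 8.490e-02  9.964e-01 -3.700e-03 -8.000e-04] [ 0.4  0.3 -0.3] 0.005408993990299528 [-0.53  0.73  1.32 -0.01  1.09 -1.92]
TCP seat mm [  70.6 -124.4   85. ] jawdeg rel V 0.27686296176162273
```

View pics/vs.png

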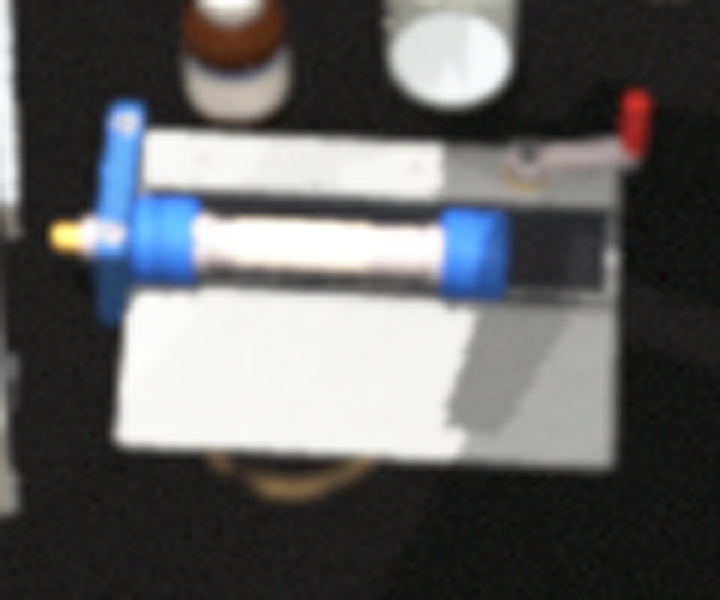

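View pics/vc.png

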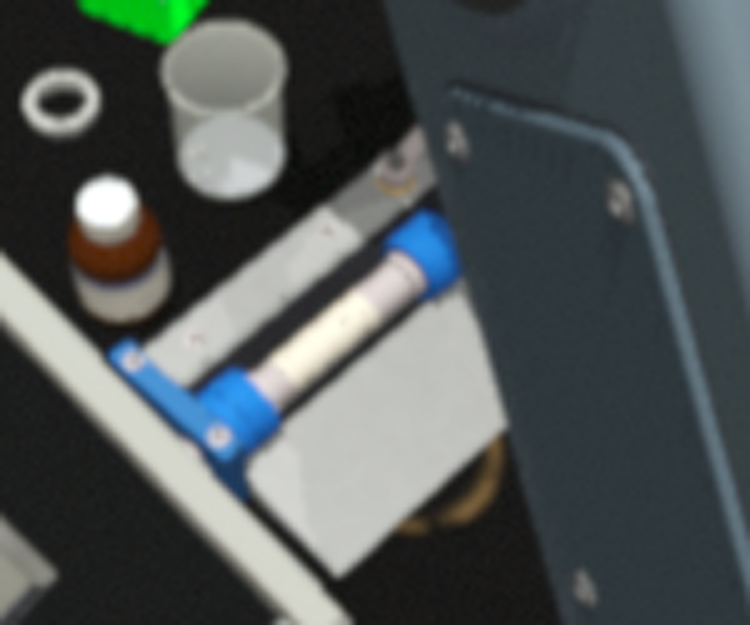

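```bash
python3 - <<'E'
from chk import *
print("pivot",cp((38,-77,44)),"seen 527,152")
for a in(-.3,-.2,-.1): print(a,cp((38-40*np.sin(a),-77-40*np.cos(a),67)),cp((38-40*np.sin(a),-77-40*np.cos(a),39.5)),"seen top 637,96 bot 633,155")
print("pivot scene",(np.array(proj("scene",T(p,(38,-77,44))))-(240,145))*5+2,"seen 397,163")
E
```

```text
pivot [529.0, 148.0] seen 527,152
-0.3 [635.0, 89.0] [629.0, 135.0] seen top 637,96 bot 633,155
-0.2 [638.0, 97.0] [632.0, 143.0] seen top 637,96 bot 633,155
-0.1 [640.0, 105.0] [634.0, 151.0] seen top 637,96 bot 633,155
pivot scene [395.70199168 156.63981368] seen 397,163
```

>>> move_arm --rows '[{"x": 0, "y": 0.4, "z": 1.2, "ax": 0, "ay": 0, "az": 0}, {"x": 0, "y": 0.4, "z": 1.6, "ax": 0, "ay": 0, "az": 0}, {"x": 0, "y": 0, "z": 1.6, "ax": 0, "ay": 0, "az": 0}, {"x": 0, "y": 0, "z": 1, "ax": 0, "ay": 0, "az": 0}, {"x": 0, "y": 0, "z": 0, "ax": 0, "ay": 0, "az": 0}]'

```text
clock: 19.75
position: [0.6195, -0.3016, 0.0241]
eef_rot: [0.085, 0.996, -0.002, -0.004]
contact_force: [-0.1, -0.2, -0.7]
gripper_width: 0.007
```

```bash
python3 look.py w s
```

```text
19.75 [ 0.6195 -0.3016  0.0241] [ 0.0855  0.9963 -0.0024 -0.0038] [-0.1 -0.2 -0.7] 0.006969717727780092 [-0.52  0.79  1.36 -0.01  0.99 -1.91]
TCP seat mm [  64.6 -115.9   24.1] jawdeg rel V 0.20641924606994166
```

View pics/ws.png

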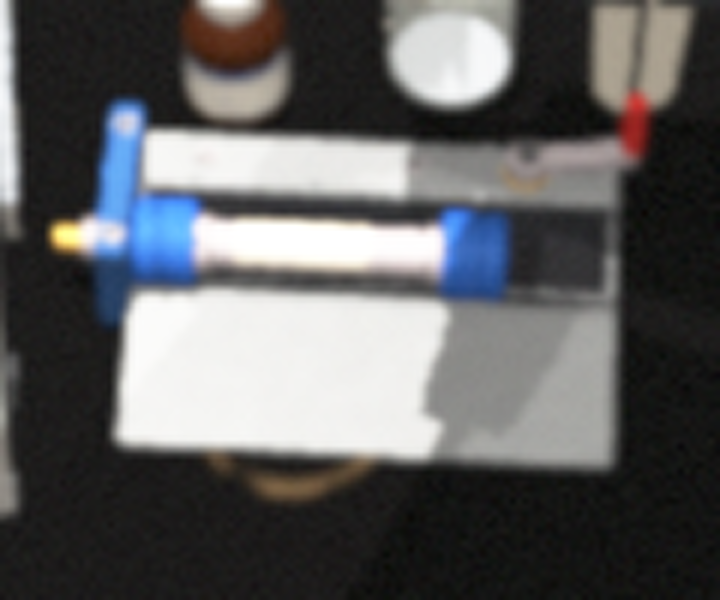

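>>> move_arm --rows '[{"x": 0.4, "y": 0, "z": -0.3, "ax": 0, "ay": 0, "az": 0}, {"x": 0.4, "y": 0, "z": -0.1, "ax": 0, "ay": 0, "az": 0}, {"x": 0.4, "y": 0, "z": 0, "ax": 0, "ay": 0, "az": 0}, {"x": 0.2, "y": 0, "z": 0, "ax": 0, "ay": 0, "az": 0}, {"x": 0.42, "y": -0.1, "z": 0, "ax": 0, "ay": 0, "az": 6}, {"x": 0.42, "y": -0.1, "z": 0, "ax": 0, "ay": 0, "az": 6}, {"x": 0.42, "y": -0.1, "z": 0, "ax": 0, "ay": 0, "az": 6}]'

```text
clock: 20.5
position: [0.5932, -0.3003, 0.0324]
eef_rot: [0.245, 0.97, -0.004, 0.0]
contact_force: [0.7, -1.2, -1.0]
gripper_width: 0.006
```

```bash
python3 look.py x s
```

```text
20.5 [ 0.5932 -0.3003  0.0324] [ 2.448e-01  9.696e-01 -4.200e-03  2.000e-04] [ 0.7 -1.2 -1. ] 0.006178370154086712 [-0.53  0.74  1.45 -0.01  0.95 -1.61]
TCP seat mm [  38.5 -119.1   32.4] jawdeg rel V -18.325218529097242
```

View pics/xs.png

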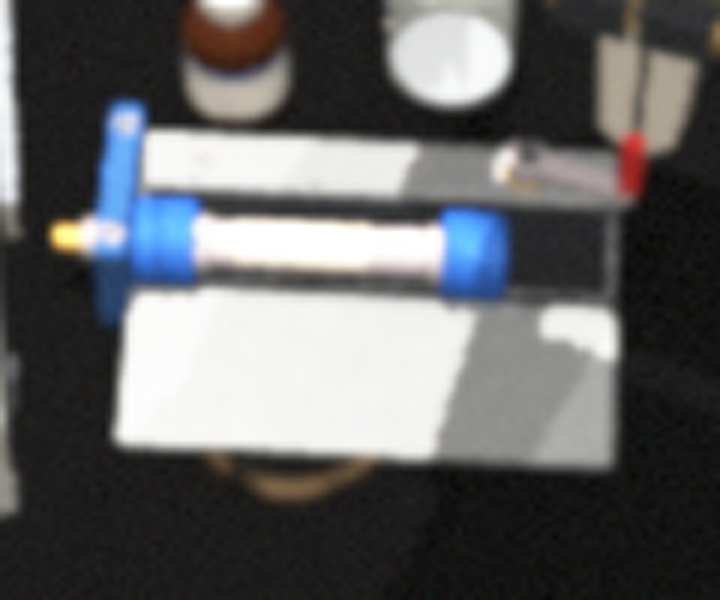

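>>> move_arm --rows '[{"x": 0.42, "y": -0.1, "z": 0.1, "ax": 0, "ay": 0, "az": 6}, {"x": 0.42, "y": -0.1, "z": 0.1, "ax": 0, "ay": 0, "az": 6}, {"x": 0.42, "y": -0.1, "z": 0.1, "ax": 0, "ay": 0, "az": 6}, {"x": 0.42, "y": -0.1, "z": 0, "ax": 0, "ay": 0, "az": 6}, {"x": 0.42, "y": -0.1, "z": 0, "ax": 0, "ay": 0, "az": 6}, {"x": 0.42, "y": -0.1, "z": 0, "ax": 0, "ay": 0, "az": 6}]'

```text
clock: 21.15
position: [0.5712, -0.2889, 0.032]
eef_rot: [0.54, 0.842, -0.004, 0.004]
contact_force: [0.3, -1.5, -1.1]
gripper_width: 0.004
```

```bash
python3 look.py y s
```

```text
21.15 [ 0.5712 -0.2889  0.032 ] [ 0.5396  0.8419 -0.0043  0.0042] [ 0.3 -1.5 -1.1] 0.004176590351699906 [-0.54  0.7   1.53 -0.01  0.91 -0.96]
TCP seat mm [  14.8 -111.7   32. ] jawdeg rel V -55.30143757232163
```

View pics/ys.png

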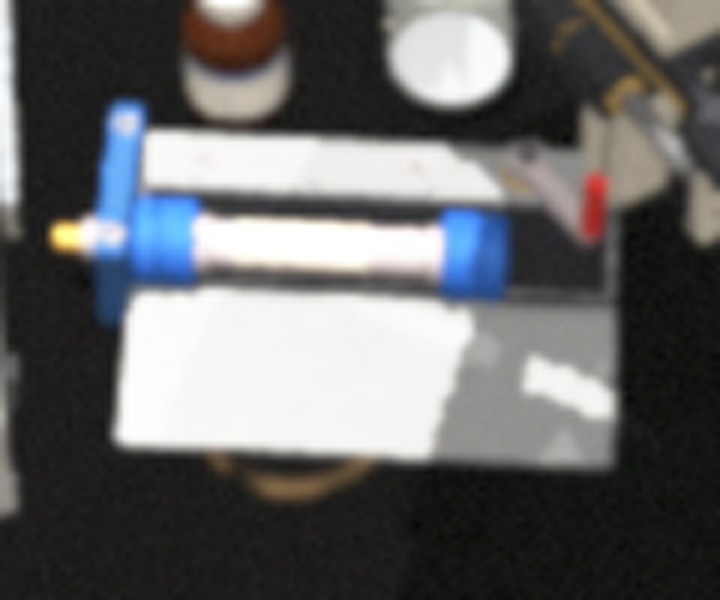

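>>> move_arm --rows '[{"x": 0.46, "y": -0.12, "z": 0.1, "ax": 0, "ay": 0, "az": 6}, {"x": 0.46, "y": -0.12, "z": 0.1, "ax": 0, "ay": 0, "az": 6}, {"x": 0.46, "y": -0.12, "z": 0.1, "ax": 0, "ay": 0, "az": 6}, {"x": 0.46, "y": -0.12, "z": 0, "ax": 0, "ay": 0, "az": 6}, {"x": 0.46, "y": -0.12, "z": 0, "ax": 0, "ay": 0, "az": 6}]'

```text
clock: 21.7
position: [0.5607, -0.2687, 0.0306]
eef_rot: [0.741, 0.672, -0.003, 0.007]
contact_force: [-0.1, -0.1, 0.0]
gripper_width: 0.005
```

```bash
python3 look.py z s
```

```text
21.7 [ 0.5607 -0.2687  0.0306] [ 0.7408  0.6717 -0.003   0.0067] [-0.1 -0.1  0. ] 0.005107173051084077 [-0.52  0.67  1.58 -0.01  0.87 -0.41]
TCP seat mm [  0.9 -93.7  30.6] jawdeg rel V -85.58386921421491
```

View pics/zs.png

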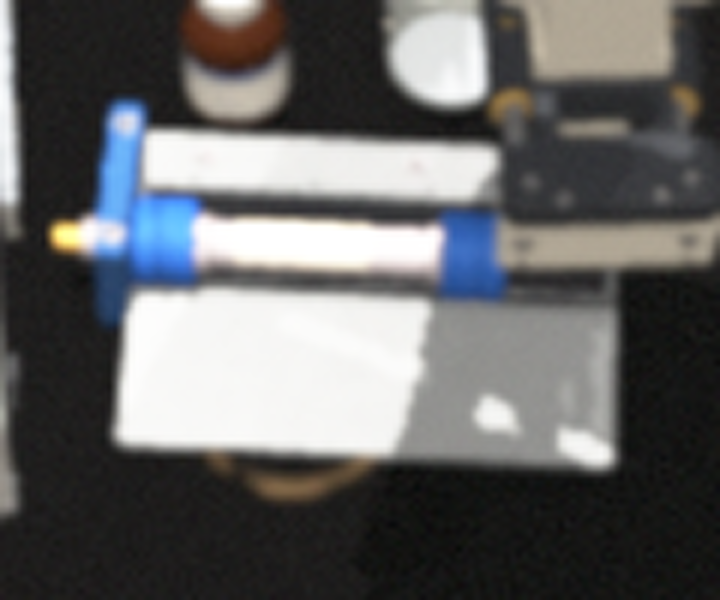

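>>> move_arm --rows '[{"x": 0.2, "y": -0.03, "z": 0, "ax": 0, "ay": 0, "az": 3}, {"x": 0.2, "y": 0, "z": 0, "ax": 0, "ay": 0, "az": 1}]'

```text
clock: 21.95
position: [0.5605, -0.2653, 0.0309]
eef_rot: [0.763, 0.646, -0.004, 0.007]
contact_force: [-4.4, -13.1, -3.7]
gripper_width: 0.007
```

>>> move_arm --rows '[{"x": 0, "y": 0, "z": 0, "ax": 0, "ay": 0, "az": 0}]'

```text
clock: 22.05
position: [0.5603, -0.266, 0.0308]
eef_rot: [0.761, 0.648, -0.004, 0.008]
contact_force: [0.2, -1.5, -0.6]
gripper_width: 0.003
```

Back off and lift clear, then look.

>>> move_arm --rows '[{"x": -0.4, "y": 0, "z": 0, "ax": 0, "ay": 0, "az": 0}, {"x": -1.5, "y": 0, "z": 0, "ax": 0, "ay": 0, "az": 0}, {"x": -2, "y": 0, "z": -1, "ax": 0, "ay": 0, "az": 0}, {"x": -2, "y": 0, "z": -3, "ax": 0, "ay": 0, "az": 0}, {"x": -2, "y": 0, "z": -4, "ax": 0, "ay": 0, "az": 0}, {"x": -4, "y": -3, "z": -4, "ax": 0, "ay": 0, "az": 0}, {"x": -4, "y": -3, "z": -3, "ax": 0, "ay": 0, "az": 0}, {"x": -2, "y": -1, "z": 0, "ax": 0, "ay": 0, "az": 0}, {"x": 0, "y": 0, "z": 0, "ax": 0, "ay": 0, "az": 0}]'

```text
clock: 22.95
position: [0.4736, -0.4285, 0.1753]
eef_rot: [0.754, 0.657, -0.004, 0.008]
contact_force: [1.2, 0.1, -0.7]
gripper_width: 0.003
```

```bash
python3 look.py A sc; python3 - <<'E'
from chk import *
print("pin shut",cp((-2,-77,67)),cp((-2,-77,39.5)), "fit",cp((0,58,25.5)),cp((0,-58,25.5)))
E
```

```text
22.95 [ 0.4736 -0.4285  0.1753] [ 0.7542  0.6566 -0.0041  0.0079] [ 1.2  0.1 -0.7] 0.002927449595833306 [-0.8   0.52  1.44 -0.01  1.16 -0.66]
TCP seat mm [ -57.  -266.2  175.3] jawdeg rel V -87.90430361234927
pin shut [531.0, 194.0] [527.0, 239.0] fit [167.0, 241.0] [475.0, 255.0]
```

View pics/As.png

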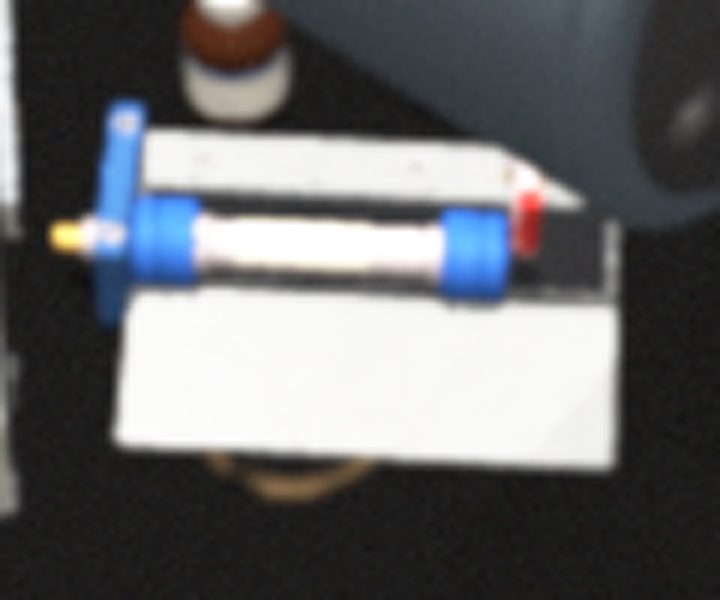

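View pics/Ac.png

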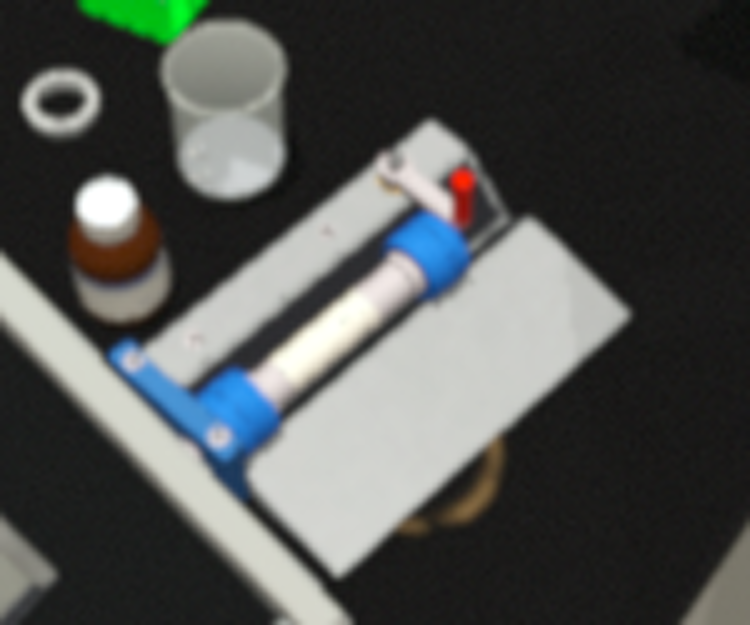

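```bash
python3 - <<'E'
from chk import *
def cs(q): return np.round((np.array(proj("scene",T(p,q)))-(240,145))*5+2).tolist()
for a in (1.4,1.5,1.571): 
    q=(38-40*np.sin(a),-77-40*np.cos(a));print(a,"scene pin top/bot",cs((*q,67)),cs((*q,39.5)),"side",cp((*q,67)),cp((*q,39.5)))
print("pivot",cs((38,-77,44)))
a=cv2.imread("pics/scene0.png");b=cv2.imread("pics/Acf.png");d=cv2.absdiff(a,b).max(2)
for n,(u,v) in {"petri":(416,170),"cap":(322,311),"beaker":(285,167),"bottle":(263,193)}.items():
    print(n,d[v-14:v+14,u-13:u+13].mean().round(1),d[v-14:v+14,u-13:u+13].max())
for f in("scene0","Acf"):
    h_=cv2.cvtColor(cv2.imread(f"pics/{f}.png"),cv2.COLOR_BGR2HSV);mk=cv2.inRange(h_,(0,180,80),(6,255,255))|cv2.inRange(h_,(174,180,80),(180,255,255))
    ys,xs=np.nonzero(mk[140:200,310:345]);print(f,((xs.mean()+310-240)*5+2,(ys.mean()+140-145)*5+2))
cv2.imwrite("pics/Acomp.png",cv2.resize(b[130:330,230:450],None,fx=3,fy=3))
E
```

```text
1.4 scene pin top/bot [472.0, 166.0] [470.0, 204.0] side [550.0, 194.0] [546.0, 239.0]
1.5 scene pin top/bot [467.0, 172.0] [465.0, 210.0] side [539.0, 194.0] [535.0, 239.0]
1.571 scene pin top/bot [462.0, 176.0] [460.0, 214.0] side [531.0, 194.0] [527.0, 239.0]
pivot [396.0, 157.0]
petri 54.8 197
cap 4.3 8
beaker 6.4 9
bottle 4.6 9
scene0 (np.float64(445.22222222222223), np.float64(78.66666666666671))
Acf (np.float64(462.3225806451613), np.float64(190.70967741935488))
```

View pics/Acomp.png

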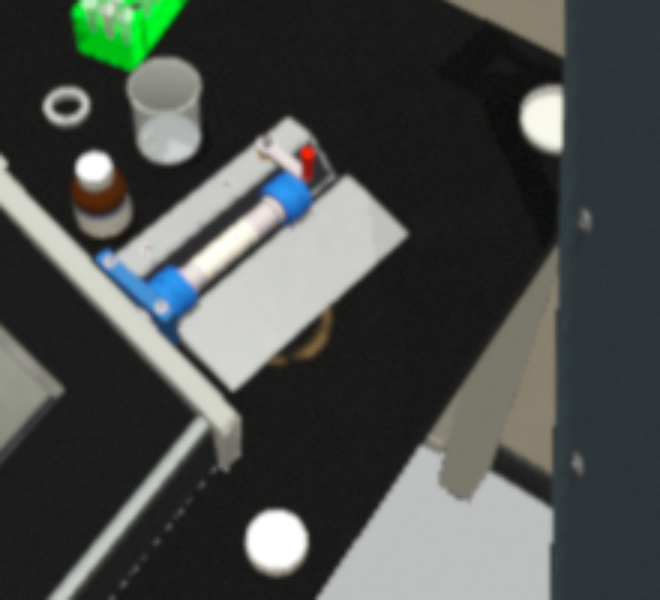

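```bash
python3 -c "
from workcell import r
print(r.sense()['contact_force'],r.sense()['clock']);print(r.sign_off())"
```

```text
[ 0.25725002  0.55028982 -0.2430416 ] 23.05
the job is handed in; nothing more can be done
None
```

The column is loaded: it sits in the V with its end against the blue stop, and the gate is shut behind it. I handed the job in at about 23 s with the arm clear of everything.

**What I did**
- **Rolling in:** I pushed the column by its tube with two half-open fingertips, along the bench and up the ramp at about 25 mm/s. I slowed to about 12 mm/s over the lip, where it dropped into the V.
- **Pushing home:** With shut fingertips I pushed its free end. It slid at about 3–4 N, then stopped and the force rose to 10–14 N, so it is against the stop.
- **Gate:** I pushed the red pin round until the gate met its stop, at about 13 N.

**Last checks**
- **Column and gate:** In both pictures the column lies in the V against the stop. The pin is where it should be for a fully shut gate (1.571 rad), to within about 1–2 mm.
- **Bystanders:** The beaker, bottle and cap match the first picture. The arm partly hid the petri dish in the last view. The part I could see looked in place, but I could not check all of it.

**What disagreed**
- **Fingertip height:** The real fingertips were about 20 mm higher than the reported TCP height suggested. My first push at the tube and my first push at the column's end passed over it without moving it or showing any force. I then lowered the TCP to match.
- **Cradle position:** My camera estimate was off by about 2 mm along the V, so I relied on contact force for the final positions.

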